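# Sockets back on the tray in order of size

### The job

Put the four wrench sockets back on the blue tray in order of size: the smallest on the round pad beside the red end stop, then each next larger one on the next pad, so that the largest is on the pad beside the yellow end stop. Each stands upright, open end up, centred on its own pad, and let go. Leave the green oil can standing where it is.

Things in the scene. Friction and masses are not known exactly. Their poses are not given: they have to be found in the camera images.
- socket_1_mid (a point): the smallest of four bright steel sockets (for a socket wrench), a round 26 mm wide and 38 mm tall, loose, standing on the bench with its open hexagon end up; its foot is 5 mm narrower than the rest. The point is its centre, half-way up (19 mm above its foot); its z axis points up out of the open end
- socket_2_mid (a point): the second smallest of four bright steel sockets (for a socket wrench), a round 33 mm wide and 42 mm tall, loose, standing on the bench with its open hexagon end up; its foot is 5 mm narrower than the rest. The point is its centre, half-way up (21 mm above its foot); its z axis points up out of the open end
- socket_3_mid (a point): the second largest of four bright steel sockets (for a socket wrench), a round 40 mm wide and 46 mm tall, loose, standing on the bench with its open hexagon end up; its foot is 5 mm narrower than the rest. The point is its centre, half-way up (23 mm above its foot); its z axis points up out of the open end
- socket_4_mid (a point): the largest of four bright steel sockets (for a socket wrench), a round 48 mm wide and 50 mm tall, loose, standing on the bench with its open hexagon end up; its foot is 5 mm narrower than the rest. The point is its centre, half-way up (25 mm above its foot); its z axis points up out of the open end
- pad_a: black round rubber pad with a white rim, 60 mm across, 2 mm thick, fixed on the flat blue tray (330 x 70 mm, 8 mm high): number 1 of four in a row 75 mm apart, a-b-c-d from the robot's left to its right. The origin is the centre of its underside on the tray; its top, where a socket stands, is 2 mm higher, 10 mm above the bench. Its y axis points along the row from d towards a, its x axis across the tray, away from the robot
- pad_b: black round rubber pad with a white rim, 60 mm across, 2 mm thick, fixed on the flat blue tray (330 x 70 mm, 8 mm high): number 2 of four in a row 75 mm apart, a-b-c-d from the robot's left to its right. The origin is the centre of its underside on the tray; its top, where a socket stands, is 2 mm higher, 10 mm above the bench. Its y axis points along the row from d towards a, its x axis across the tray, away from the robot
- pad_c: black round rubber pad with a white rim, 60 mm across, 2 mm thick, fixed on the flat blue tray (330 x 70 mm, 8 mm high): number 3 of four in a row 75 mm apart, a-b-c-d from the robot's left to its right. The origin is the centre of its underside on the tray; its top, where a socket stands, is 2 mm higher, 10 mm above the bench. Its y axis points along the row from d towards a, its x axis across the tray, away from the robot
- pad_d: black round rubber pad with a white rim, 60 mm across, 2 mm thick, fixed on the flat blue tray (330 x 70 mm, 8 mm high): number 4 of four in a row 75 mm apart, a-b-c-d from the robot's left to its right. The origin is the centre of its underside on the tray; its top, where a socket stands, is 2 mm higher, 10 mm above the bench. Its y axis points along the row from d towards a, its x axis across the tray, away from the robot
- red_stop: red end stop across the tray, fixed, 66 mm x 14 mm, 16 mm high; 43.5 mm beyond the centre of the end pad, pad_a or pad_d, whichever it is at in this start; a yellow one like it is at the other end. The origin is the centre of its underside, on the tray, 8 mm above the bench
- oiler: small green oil can with a thin spout, loose, a bystander near the tray's right end, body 64 mm wide and 88 mm tall, 167 mm with the spout. The origin is the centre of its underside
Not all that is in view belongs to the job. What is shaped like the part that bears socket_3_mid but pink or purple is not meant.

How it is judged (in metres and radians):
At the end, for the whole second after the job is handed in: Counting from the pad beside the red stop, the sockets stand in order from smallest to largest, one on each pad, each centre within 12 mm of its pad's centre seen from above, upright within 0.1 rad with the open end up, standing on the pad (height within 4 mm), and at rest (angle between each of socket_1_mid, socket_2_mid, socket_3_mid, socket_4_mid's own z axis and vertical below 0.1 rad and height (world z) of socket_1_mid between 0.025 and 0.033 m and linear speed of each of socket_1, socket_2, socket_3, socket_4 below 0.02 m/s and height (world z) of socket_2_mid between 0.027 and 0.035 m and height (world z) of socket_3_mid between 0.029 and 0.037 m and height (world z) of socket_4_mid between 0.031 and 0.039 m and ((horizontal distance between red_stop and pad_a below 0.08 m and horizontal distance between socket_1_mid and pad_a below 0.012 m and horizontal distance between socket_2_mid and pad_b below 0.012 m and horizontal distance between socket_3_mid and pad_c below 0.012 m and horizontal distance between socket_4_mid and pad_d below 0.012 m) or (horizontal distance between red_stop and pad_d below 0.08 m and horizontal distance between socket_4_mid and pad_a below 0.012 m and horizontal distance between socket_3_mid and pad_b below 0.012 m and horizontal distance between socket_2_mid and pad_c below 0.012 m and horizontal distance between socket_1_mid and pad_d below 0.012 m))); the robot touches nothing.
It fails at once if the oil can is shifted by more than 30 mm or tipped over (distance of oiler from where it was at the start of the episode above 0.03 m or angle between oiler's own z axis and vertical above 0.4 rad).
It also fails if it takes over 88 s, if anything falls off the work surface, if the arm or the gripper's body presses on something with over 40 N, if the wrist force passes 120 N, or if a joint passes its speed limit or range.

### The arm

A 6-joint arm with a two-finger parallel gripper is mounted at the origin on a cart in front of the work surface, level with it; the furniture and walls round the work are solid. World frame = base frame: x ahead of the robot, y to its left, z up, the work surface at z = 0. Lengths are in m, angles in degrees, forces in N, time in s.
With the tool pointing down it reaches from about 0.35 to 0.875 m from the base axis. Payload 4.2 kg.
Tool frame: the origin (TCP) lies at the very end of the fingers, on their centre line; the grasp point (between the pads) lies 19 mm behind it (r.hold_point_z is the distance from the TCP to the grasp point, in m); z points along the fingers, y is the direction in which the jaws open and shut (so a half turn about z gives the same grasp; the last joint's range is limited). The gripper opens to 87 mm and grips with 3 to 60 N. Pads are 19 mm wide; open, the fingers measure 117 mm over their backs; the gripper's body (75 mm by 190 mm) begins 51 mm behind the grasp point.
Start: joints at [87.582, 22.042, 0.453, 0, -68.411, -14.817], TCP at [0.185, 0.597, 0.184] pointing down, gripper open.
Joint ranges: [-179.83, 179.83], [-69.29, 118.12], [-61.27, 80.66], [-181.25, 117.63], [-171.15, -9.14], [-177.46, 177.46]. Speed limits (degrees/s): [159.86, 159.86, 180, 180, 180, 180].

### API

Orientations are given as a 3x3 rotation matrix whose columns are the frame's x, y, z axes.
In Python, from station import r, cams, ticket gives the robot as it stands.
- The arm moves only by the tool drive_tool, never from a script. Its argument "deltas" is a list of rows, each an object of numbers: "dx", "dy", "dz": the shift along the tool's x, y, z in m; "wx", "wy", "wz": the turn, a rotation vector about the tool's x, y, z in degrees. A call has 1 to 20 rows; each row is the pose to reach, as a shift and turn from the pose commanded when the call began, along the tool's axes at that moment; what a row does not reach only later rows make up. A row lasts 1/10 s, in which the tool goes at most 50 mm and 8.59 degrees, less where a joint would pass 70% of its speed; a pose out of reach is approached as far as the arm can. A call with a gripper value outside its range is refused whole. "gripper" is the opening, from 0 (shut) to 1 (fully open), set as the call begins (left out, the last holds). The fingers move at their own pace and stop on an object; the grip force is fixed at half the most. Time passes only in rows, so rows that repeat a pose let the fingers close. It gives the time, the measured TCP pose, the force and the opening at its end, in the units of the state.
- r.sense(): the state, without advancing time (a new reading comes with each control period).
- cams.capture(name): name is "side" or "top" or "wrist"; returns the picture (384x512x3 uint8, red, green, blue); there is no depth.
- cams.camera_model(name): a dict with "intrinsics" (3x3 intrinsics, pixels), "extrinsics" (4x4, takes a point from world to camera coordinates); the wrist camera has in their place "T_tool_cam" (4x4, takes a point from camera to tool coordinates, whose origin is the TCP and whose axes are the flange's). Camera axes: x right, y down, z forward; pixel columns grow to the right and rows downward; lengths in m; the calibration is good to about 2 mm. The wrist camera is an equidistant fisheye: a pixel r from the principal point sees the ray r / f radians off the axis. A picture is of the moment at which its call begins: read the wrist's pose just before it. camera_model takes no time and is no camera call.
- ticket.finish_job(): hands the job in, once; it reports no verdict.
The state is a dict: "time_s": time; "joints": joint angles; "joint_velocities": joint speeds; "effort": joint torques, N m; "tcp_pos": TCP position; "ee_rot": TCP orientation; "wrist_force": force on the tool from outside, world axes, zero at the start; "moment": the same for the moment, N m; "gripper_width": opening from 0.0 (shut) to 1.0 (fully open).
Only numpy, scipy, OpenCV 4.12 (cv2) and the standard library are available. Lean on these libraries where they do the work, as an engineer would, in place of code of your own. Each camera call takes 0.05 s, during which the arm holds its last target.

## Working session

There is one attempt and no reset: what is moved stays moved. The work goes in short steps, Python scripts to look and compute and a tool call to move; the robot and the scene stay as the last step left them, time stands still between calls to the robot, and variables do not carry over. Pictures are saved under pics/ and viewed, and the job is handed in when it is done.

Besides the shell and the picture viewer there is one more tool, called as name(argument=value, ...), one argument or row to a line, values as JSON. drive_tool: Moves the arm, as the interface text tells. Its arguments: {"type":"object","properties":{"deltas":{"type":"array","items":{"type":"object","properties":{"dx":{"type":"number"},"dy":{"type":"number"},"dz":{"type":"number"},"wx":{"type":"number"},"wy":{"type":"number"},"wz":{"type":"number"}}}},"gripper":{"type":"number"}},"required":["deltas"]}

```bash
mkdir -p pics; ls; python3 - <<'E'
from station import r,cams,ticket
import cv2,numpy as np
s=r.sense();print(s)
for n in("top","side","wrist"):
    im=cams.capture(n);cv2.imwrite(f"pics/{n}0.png",im[...,::-1]);m=cams.camera_model(n);print(n,m)
E
```

```text
pics
{'time_s': 0.0, 'joints': array([ 8.75839536e+01,  2.20916703e+01,  3.79342587e-01, -2.95519151e-02,
       -6.84120531e+01, -1.48155660e+01]), 'joint_velocities': array([-0.14625853,  0.05545796,  0.08004018, -0.05787782, -0.06630536,
        0.07831299]), 'effort': array([-1.29868572e-04, -3.90662026e+01,  1.87402815e+01,  4.21992704e+00,
        1.10156063e-02, -1.91166191e-04]), 'tcp_pos': array([0.18493549, 0.59628222, 0.18294569]), 'ee_rot': array([[ 9.55058701e-01, -2.96416180e-01, -5.70683478e-04],
       [-2.96416716e-01, -9.55056288e-01, -2.14866092e-03],
       [ 9.18630191e-05,  2.22125743e-03, -9.99997529e-01]]), 'wrist_force': array([-0.37687252, -0.29534868, -0.53907472]), 'moment': array([-0.03167808,  0.00283163, -0.01748697]), 'gripper_width': 1.0028006685208777}
top {'intrinsics': array([[409.60396639,   0.        , 248.57112661],
       [  0.        , 409.60396639, 191.33494818],
       [  0.        ,   0.        ,   1.        ]]), 'extrinsics': array([[-0.17378698, -0.98477411,  0.00424728, -0.18130988],
       [-0.9640929 ,  0.16925468, -0.20464048,  0.5591
[... 397 characters left out ...]
331, -0.54679557, -0.83558487, -0.05426699],
       [ 0.03710126,  0.83510577, -0.54883681,  1.28543758],
       [ 0.        ,  0.        ,  0.        ,  1.        ]])}
wrist {'intrinsics': array([[297.31863964,   0.        , 245.14038273],
       [  0.        , 297.31863964, 189.23268996],
       [  0.        ,   0.        ,   1.        ]]), 'T_tool_cam': array([[-5.27003085e-04, -9.69420312e-01, -2.45405749e-01,
         6.72643344e-02],
       [ 9.99999693e-01, -6.52998092e-04,  4.32046479e-04,
         5.17276479e-06],
       [-5.79084119e-04, -2.45405446e-01,  9.69420359e-01,
        -2.00353209e-01],
       [ 0.00000000e+00,  0.00000000e+00,  0.00000000e+00,
         1.00000000e+00]])}
```

View pics/top0.png

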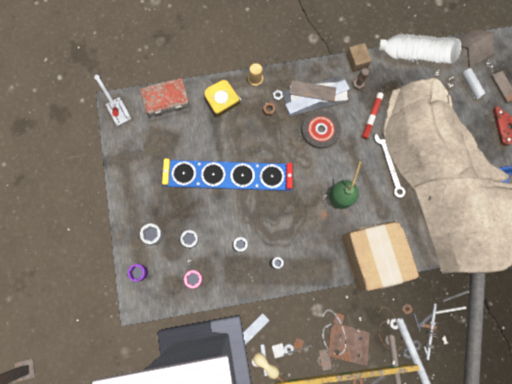

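View pics/side0.png

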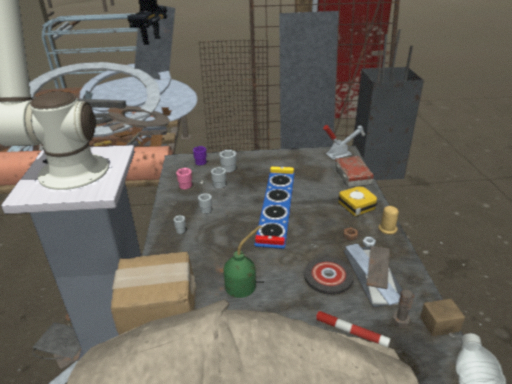

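View pics/wrist0.png

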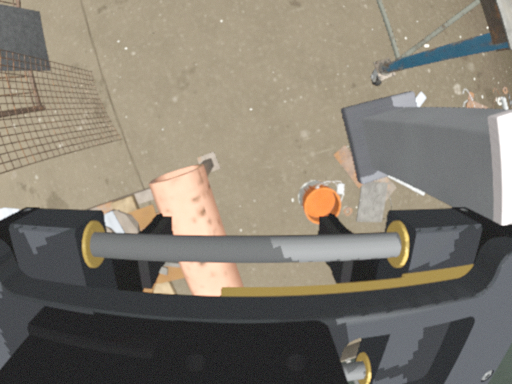

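```bash
python3 - <<'E'
import cv2
im=cv2.imread("pics/top0.png")
a=cv2.resize(im[150:200,155:300],None,fx=5.5,fy=5.5,interpolation=cv2.INTER_CUBIC);cv2.imwrite("pics/tray.png",a)
a=cv2.resize(im[215:295,120:295],None,fx=4.5,fy=4.5,interpolation=cv2.INTER_CUBIC);cv2.imwrite("pics/sock.png",a)
im=cv2.imread("pics/side0.png")
a=cv2.resize(im[140:250,160:310],None,fx=5,fy=5,interpolation=cv2.INTER_CUBIC);cv2.imwrite("pics/sides.png",a)
E
```

```text
(no output)
```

View pics/tray.png

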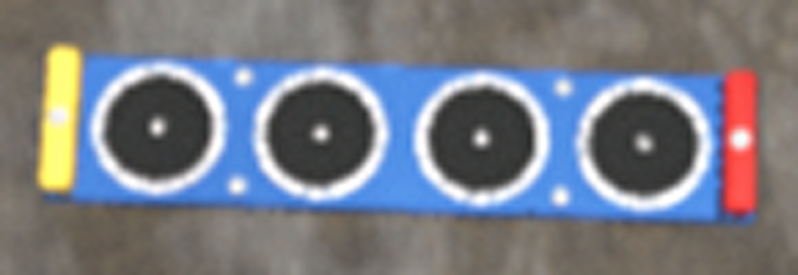

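View pics/sock.png

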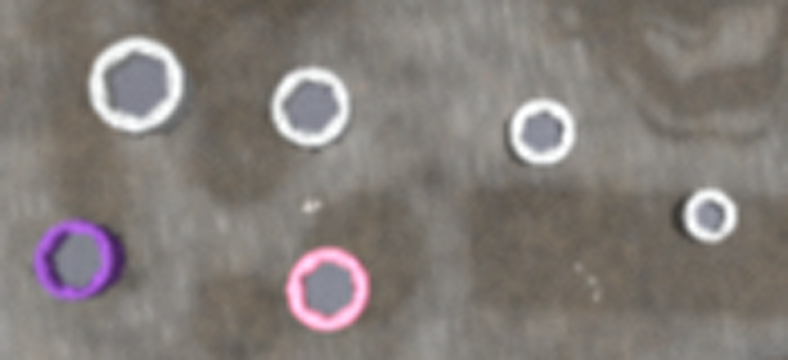

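View pics/sides.png

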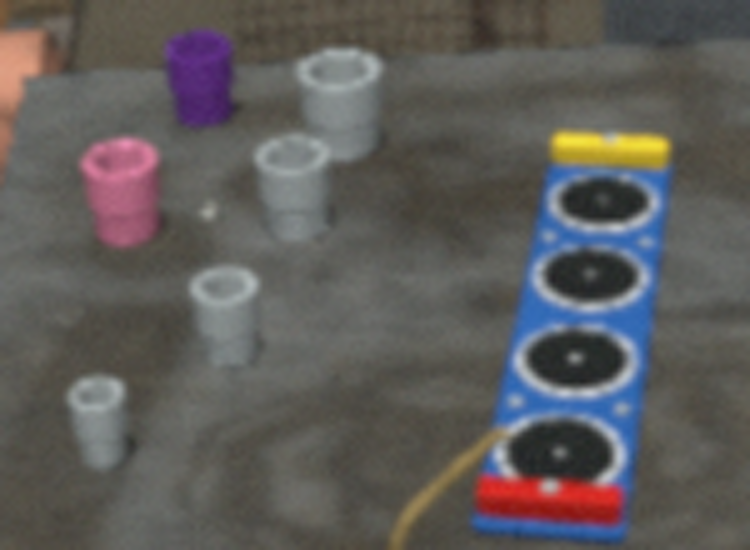

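```bash
cat > h.py <<'E'
import numpy as np,cv2
from station import r,cams,ticket
def ray(name,uv):
    m=cams.camera_model(name);K,E=m["intrinsics"],m["extrinsics"]
    d=E[:3,:3].T@np.linalg.solve(K,[uv[0],uv[1],1]);c=-E[:3,:3].T@E[:3,3];return c,d
def onz(name,uv,z):
    c,d=ray(name,uv);return c+d*(z-c[2])/d[2]
def proj(name,p):
    m=cams.camera_model(name);q=m["extrinsics"]@np.r_[p,1];q=m["intrinsics"]@q[:3];return q[:2]/q[2]
def move(target,yaw=None):
    "delta in tool axes from the measured pose"
    s=r.sense();R=np.array(s["ee_rot"]);return R.T@(np.array(target)-s["tcp_pos"])
E
python3 - <<'E'
from h import *
un=lambda p,o,k:((p[0]+.5)/k-.5+o[0],(p[1]+.5)/k-.5+o[1])
P=[onz("top",un(p,(155,150),5.5),.010) for p in [(157,127),(320,133),(481,138),(643,143)]]
P=np.array(P);print(P.round(4),np.linalg.norm(np.diff(P,axis=0),axis=1))
S=np.array([onz("top",un(p,(120,215),4.5),h) for p,h in zip([(137,84),(311,106),(542,131),(710,215)],(.05,.046,.042,.038))]);print(S.round(4), np.linalg.norm(S[:,:2],axis=1))
for n,L in(("pad",P),("s",S)):
    for p in L: print(n,proj("side",p).round(1), ((proj("side",p)-[160,140]+.5)*5-.5).round(0))
print(((proj("side",onz("top",(340,195),.06)))))
d=P[0]-P[3];print(np.degrees(np.arctan2(d[1],d[0])))
# oiler spout tip
E
```

```text
[[ 0.606  -0.1214  0.01  ]
 [ 0.5901 -0.1954  0.01  ]
 [ 0.5748 -0.2686  0.01  ]
 [ 0.5595 -0.3422  0.01  ]] [0.07572078 0.07473884 0.07517935]
[[ 0.4612 -0.0275  0.05  ]
 [ 0.4342 -0.1158  0.046 ]
 [ 0.4004 -0.234   0.042 ]
 [ 0.3418 -0.3138  0.038 ]] [0.461986   0.44939956 0.46371058 0.46401271]
pad [280.7 178.5] [606. 194.]
pad [278.1 193.5] [592. 269.]
pad [275.3 210. ] [579. 352.]
pad [272.2 228.7] [563. 446.]
s [227.7 152.5] [341.  64.]
s [218.5 169.5] [294. 150.]
s [205.  195.5] [227. 279.]
s [179.4 217.1] [ 99. 388.]
[236.3564874  257.75179567]
78.11029209759387
```

```bash
python3 - <<'E'
import cv2
a=cv2.imread("pics/top0.png")
cv2.imwrite("pics/oil_t.png",cv2.resize(a[145:225,290:390],None,fx=6,fy=6,interpolation=cv2.INTER_CUBIC))
a=cv2.imread("pics/side0.png")
cv2.imwrite("pics/oil_s.png",cv2.resize(a[210:305,210:310],None,fx=6,fy=6,interpolation=cv2.INTER_CUBIC))
E
```

```text
(no output)
```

View pics/oil_t.png

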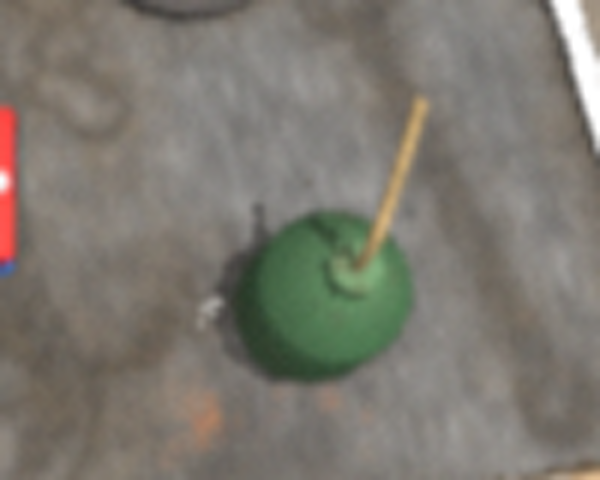

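View pics/oil_s.png

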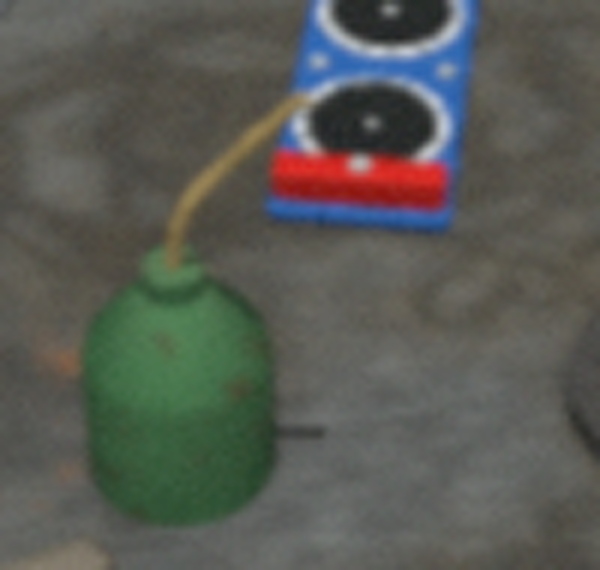

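```bash
python3 - <<'E'
from h import *
un=lambda p,o,k:((p[0]+.5)/k-.5+o[0],(p[1]+.5)/k-.5+o[1])
def tri(a,b):
    (c1,d1),(c2,d2)=ray("top",a),ray("side",b)
    A=np.c_[d1,-d2];t=np.linalg.lstsq(A,c2-c1,rcond=None)[0];p,q=c1+d1*t[0],c2+d2*t[1];return (p+q)/2,np.linalg.norm(p-q)
print("tip",tri(un((421,100),(290,145),6),un((303,98),(210,210),6)))
print("neck",tri(un((350,268),(290,145),6),un((174,262),(210,210),6)))
print("purple",onz("top",(137,272.5),.045),"pink",onz("top",(193,279),.045))
s=r.sense();ax=np.array([.9785,-.206,0]);
# target R: z down, y = -across (angle 168deg)
y=-ax/np.linalg.norm(ax);z=np.array([0,0,-1.]);x=np.cross(y,z);Rt=np.c_[x,y,z];print(Rt)
R=s["ee_rot"];from scipy.spatial.transform import Rotation as Ro
print(Ro.from_matrix(R.T@Rt).as_rotvec(degrees=True), R.T@(np.array([.4612,-.0275,.11])-s["tcp_pos"]))
E
```

```text
tip (array([ 0.52017168, -0.52211347,  0.1631855 ]), np.float64(0.0033262598878022174))
neck (array([ 0.4776813 , -0.50507986,  0.08500082]), np.float64(0.0013999704709065242))
purple [0.37588727 0.01518003 0.045     ] pink [ 0.33835999 -0.11176882  0.045     ]
[[-0.20601048 -0.97854978  0.        ]
 [-0.97854978  0.20601048  0.        ]
 [-0.         -0.         -1.        ]]
[ 7.33709834e-02 -7.82137280e-02  8.46494339e+01] [0.44868759 0.51393963 0.07413679]
```

drive_tool(
  deltas=[
    {"dx": 0.015,"dy": 0.017,"dz": 0.0,"wz": 3},
    {"dx": 0.045,"dy": 0.052,"dz": 0.005,"wz": 8.5},
    {"dx": 0.08,"dy": 0.092,"dz": 0.01,"wz": 15},
    {"dx": 0.115,"dy": 0.132,"dz": 0.016,"wz": 22},
    {"dx": 0.15,"dy": 0.172,"dz": 0.022,"wz": 29},
    {"dx": 0.185,"dy": 0.212,"dz": 0.028,"wz": 36},
    {"dx": 0.22,"dy": 0.252,"dz": 0.034,"wz": 43},
    {"dx": 0.255,"dy": 0.292,"dz": 0.04,"wz": 50},
    {"dx": 0.29,"dy": 0.332,"dz": 0.046,"wz": 57},
    {"dx": 0.325,"dy": 0.372,"dz": 0.052,"wz": 64},
    {"dx": 0.36,"dy": 0.412,"dz": 0.058,"wz": 70},
    {"dx": 0.395,"dy": 0.452,"dz": 0.064,"wz": 76},
    {"dx": 0.425,"dy": 0.487,"dz": 0.07,"wz": 81},
    {"dx": 0.442,"dy": 0.506,"dz": 0.073,"wz": 84},
    {"dx": 0.4487,"dy": 0.514,"dz": 0.074,"wz": 84.65},
    {"dx": 0.4487,"dy": 0.514,"dz": 0.074,"wz": 84.65},
    {"dx": 0.4487,"dy": 0.514,"dz": 0.074,"wz": 84.65},
    {"dx": 0.4487,"dy": 0.514,"dz": 0.074,"wz": 84.65},
  ],
  gripper=0.85,
)

```text
schema error: expected keys dx, dy, dz, wx, wy, wz
```

```bash
python3 - <<'E'
from h import *
s=r.sense();print(s["tcp_pos"],s["ee_rot"],s["joints"],s["time_s"],s["gripper_width"])
for n in("top","wrist"):cv2.imwrite(f"pics/{n}1.png",cams.capture(n)[...,::-1])
print(move([.4612,-.0275,.011]))
E
```

```text
[0.185009   0.59644767 0.18320245] [[ 9.55075839e-01 -2.96361266e-01 -3.76063210e-04]
 [-2.96361474e-01 -9.55074399e-01 -1.66410569e-03]
 [ 1.34008123e-04  1.70079778e-03 -9.99998545e-01]] [ 8.75833442e+01  2.20820504e+01  3.98035591e-01 -1.88279909e-02
 -6.84121563e+01 -1.48156042e+01] 0.15 1.0024480327958143
[0.44867944 0.51409716 0.17308332]
```

View pics/wrist1.png

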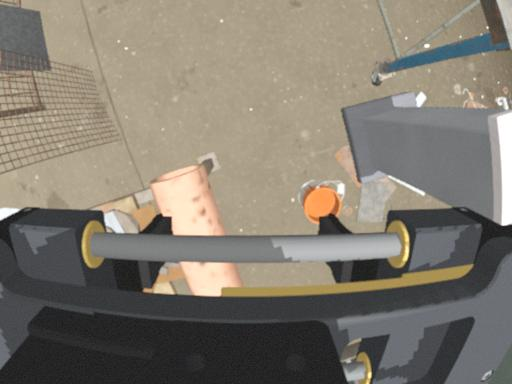

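View pics/top1.png

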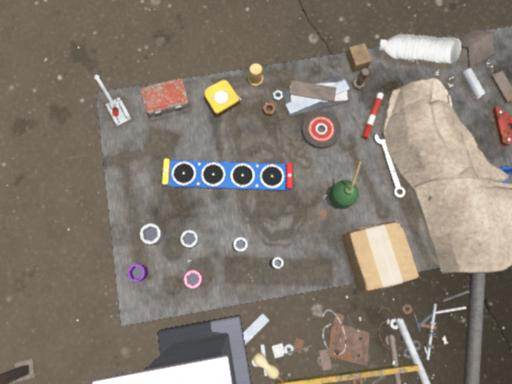

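drive_tool(
  deltas=[
    {"dx": 0.015,"dy": 0.017,"dz": 0,"wx": 0,"wy": 0,"wz": 3},
    {"dx": 0.045,"dy": 0.052,"dz": 0.005,"wx": 0,"wy": 0,"wz": 8.5},
    {"dx": 0.08,"dy": 0.092,"dz": 0.01,"wx": 0,"wy": 0,"wz": 15},
    {"dx": 0.115,"dy": 0.132,"dz": 0.016,"wx": 0,"wy": 0,"wz": 22},
    {"dx": 0.15,"dy": 0.172,"dz": 0.022,"wx": 0,"wy": 0,"wz": 29},
    {"dx": 0.185,"dy": 0.212,"dz": 0.028,"wx": 0,"wy": 0,"wz": 36},
    {"dx": 0.22,"dy": 0.252,"dz": 0.034,"wx": 0,"wy": 0,"wz": 43},
    {"dx": 0.255,"dy": 0.292,"dz": 0.04,"wx": 0,"wy": 0,"wz": 50},
    {"dx": 0.29,"dy": 0.332,"dz": 0.046,"wx": 0,"wy": 0,"wz": 57},
    {"dx": 0.325,"dy": 0.372,"dz": 0.052,"wx": 0,"wy": 0,"wz": 64},
    {"dx": 0.36,"dy": 0.412,"dz": 0.058,"wx": 0,"wy": 0,"wz": 70},
    {"dx": 0.395,"dy": 0.452,"dz": 0.064,"wx": 0,"wy": 0,"wz": 76},
    {"dx": 0.425,"dy": 0.487,"dz": 0.07,"wx": 0,"wy": 0,"wz": 81},
    {"dx": 0.442,"dy": 0.506,"dz": 0.073,"wx": 0,"wy": 0,"wz": 84},
    {"dx": 0.4487,"dy": 0.514,"dz": 0.074,"wx": 0,"wy": 0,"wz": 84.65},
    {"dx": 0.4487,"dy": 0.514,"dz": 0.074,"wx": 0,"wy": 0,"wz": 84.65},
    {"dx": 0.4487,"dy": 0.514,"dz": 0.074,"wx": 0,"wy": 0,"wz": 84.65},
    {"dx": 0.4487,"dy": 0.514,"dz": 0.074,"wx": 0,"wy": 0,"wz": 84.65},
  ],
  gripper=0.85,
)

```text
time_s: 2.05
tcp_pos: [0.4612, -0.0261, 0.1103]
ee_rot: [[-0.205, -0.979, 0.0], [-0.979, 0.205, 0.0], [-0.0, -0.0, -1.0]]
wrist_force: [0.1, 0.1, -0.3]
gripper_width: 0.847
```

```bash
python3 - <<'E'
from h import *
s=r.sense();print(s["tcp_pos"],s["ee_rot"],s["joints"],s["time_s"],s["gripper_width"])
for n in("top","wrist"):cv2.imwrite(f"pics/{n}1.png",cams.capture(n)[...,::-1])
print(move([.4612,-.0275,.011]))
E
```

```text
[ 0.46118304 -0.02613313  0.11026335] [[-2.04580543e-01 -9.78849684e-01  3.13926217e-04]
 [-9.78849693e-01  2.04580616e-01  2.23745498e-04]
 [-2.83236429e-04 -2.61512605e-04 -9.99999926e-01]] [ 1.69907096e+01  1.03962846e+01 -2.78273316e+01 -8.91818311e-03
 -5.17554365e+01 -2.87901384e+01] 2.05 0.8474296564177337
[ 0.00164602 -0.00020643  0.09938843]
```

View pics/wrist1.png

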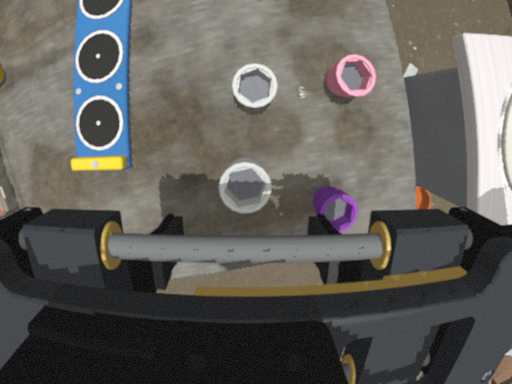

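View pics/top1.png

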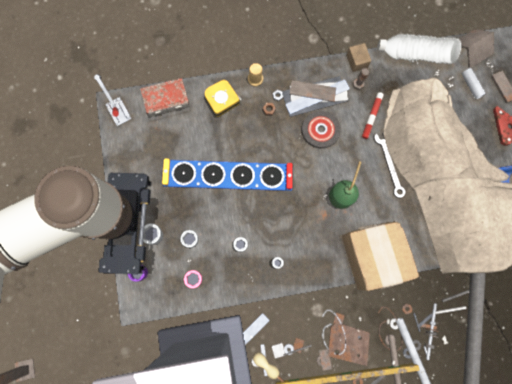

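```bash
cat >> h.py <<'E'
def wz(uv,z,pose=None):
    s=pose or r.sense();m=cams.camera_model("wrist");K=m["intrinsics"];T=m["T_tool_cam"]
    a=(uv[0]-K[0,2])/K[0,0];b=(uv[1]-K[1,2])/K[1,1];t=np.hypot(a,b)
    d=np.array([np.sin(t)*a/max(t,1e-9),np.sin(t)*b/max(t,1e-9),np.cos(t)])
    R=np.array(s["ee_rot"]);d=R@T[:3,:3]@d;c=R@T[:3,3]+s["tcp_pos"];return c+d*(z-c[2])/d[2]
E
python3 - <<'E'
from h import *
im=cv2.imread("pics/wrist1.png")
cv2.imwrite("pics/w1c.png",cv2.resize(im[40:240,60:280],None,fx=3,fy=3,interpolation=cv2.INTER_CUBIC))
print(wz((245,188),.05),wz((255,86.5),.046),wz((99,122.5),.01),wz((99.5,57),.01))
E
```

```text
[ 0.46157447 -0.02801562  0.05      ] [ 0.43443223 -0.11511047  0.046     ] [ 0.60444633 -0.12293629  0.01      ] [ 0.58823499 -0.19405932  0.01      ]
```

View pics/w1c.png

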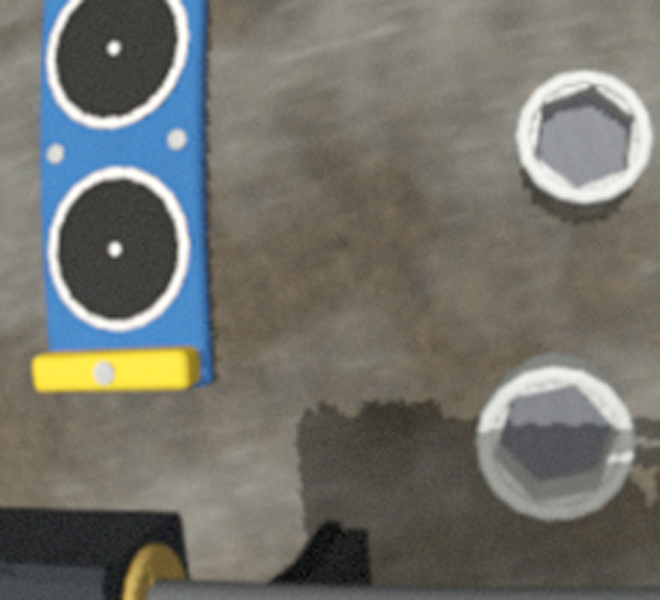

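drive_tool(
  deltas=[
    {"dx": 0.0017,"dy": 0,"dz": 0.03,"wx": 0,"wy": 0,"wz": 0},
    {"dx": 0.0017,"dy": 0,"dz": 0.065,"wx": 0,"wy": 0,"wz": 0},
    {"dx": 0.0017,"dy": 0,"dz": 0.085,"wx": 0,"wy": 0,"wz": 0},
    {"dx": 0.0017,"dy": 0,"dz": 0.0935,"wx": 0,"wy": 0,"wz": 0},
    {"dx": 0.0017,"dy": 0,"dz": 0.0935,"wx": 0,"wy": 0,"wz": 0},
    {"dx": 0.0017,"dy": 0,"dz": 0.0935,"wx": 0,"wy": 0,"wz": 0},
  ],
)

```text
time_s: 2.75
tcp_pos: [0.462, -0.028, 0.0175]
ee_rot: [[-0.205, -0.979, 0.002], [-0.979, 0.205, 0.0], [-0.001, -0.002, -1.0]]
wrist_force: [1.1, 0.4, 0.8]
gripper_width: 0.852
```

drive_tool(
  deltas=[
    {"dx": 0,"dy": 0,"dz": 0,"wx": 0,"wy": 0,"wz": 0},
    {"dx": 0,"dy": 0,"dz": 0,"wx": 0,"wy": 0,"wz": 0},
    {"dx": 0,"dy": 0,"dz": 0,"wx": 0,"wy": 0,"wz": 0},
    {"dx": 0,"dy": 0,"dz": 0,"wx": 0,"wy": 0,"wz": 0},
    {"dx": 0,"dy": 0,"dz": 0,"wx": 0,"wy": 0,"wz": 0},
    {"dx": 0,"dy": 0,"dz": 0,"wx": 0,"wy": 0,"wz": 0},
    {"dx": 0,"dy": 0,"dz": 0,"wx": 0,"wy": 0,"wz": 0},
  ],
  gripper=0.3,
)

```text
time_s: 3.45
tcp_pos: [0.4611, -0.0286, 0.0165]
ee_rot: [[-0.206, -0.979, -0.0], [-0.979, 0.206, -0.0], [0.0, 0.0, -1.0]]
wrist_force: [0.6, -0.5, 0.3]
gripper_width: 0.336
```

```bash
python3 - <<'E'
from h import *
s=r.sense();print(s["gripper_width"])
for n in("top","wrist","side"):cv2.imwrite(f"pics/{n}2.png",cams.capture(n)[...,::-1])
a=cv2.imread("pics/side2.png");cv2.imwrite("pics/side2c.png",cv2.resize(a[100:220,130:310],None,fx=4.4,fy=4.4,interpolation=cv2.INTER_CUBIC))
E
```

```text
0.3364946789193465
```

View pics/wrist2.png

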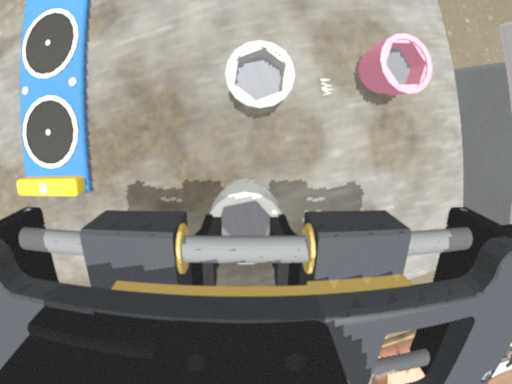

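View pics/side2c.png

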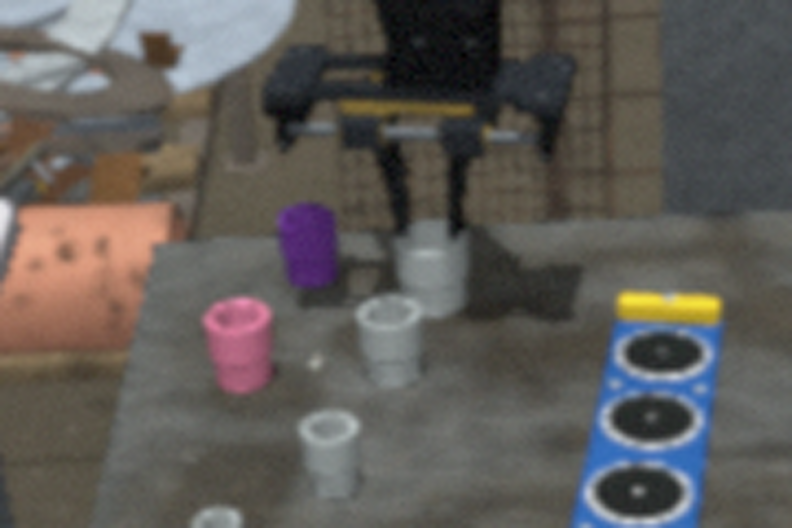

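```bash
python3 - <<'E'
from h import *
a=cv2.imread("pics/wrist2.png");cv2.imwrite("pics/a.png",cv2.resize(a[160:300,160:340],None,fx=4.4,fy=4.2,interpolation=cv2.INTER_CUBIC))
a=cv2.imread("pics/side2.png");cv2.imwrite("pics/b.png",cv2.resize(a[125:180,190:265],None,fx=10,fy=10,interpolation=cv2.INTER_CUBIC))
E
```

```text
(no output)
```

View pics/a.png

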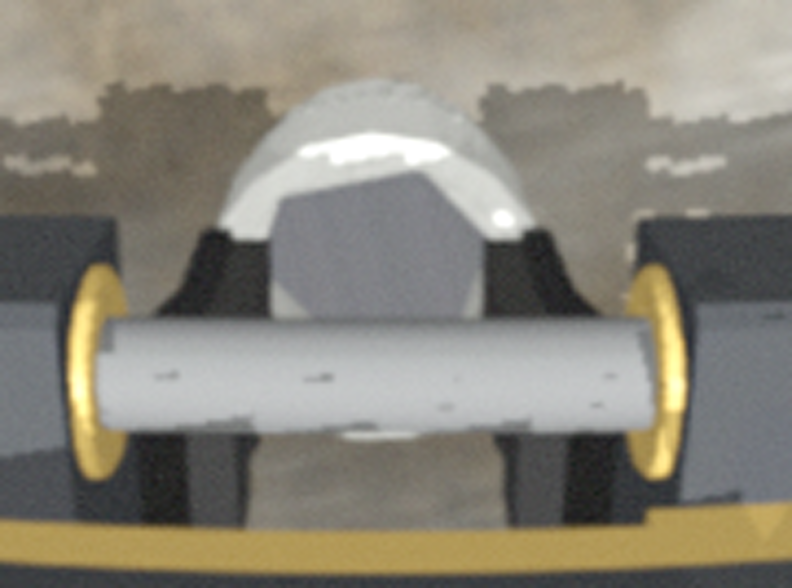

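View pics/b.png

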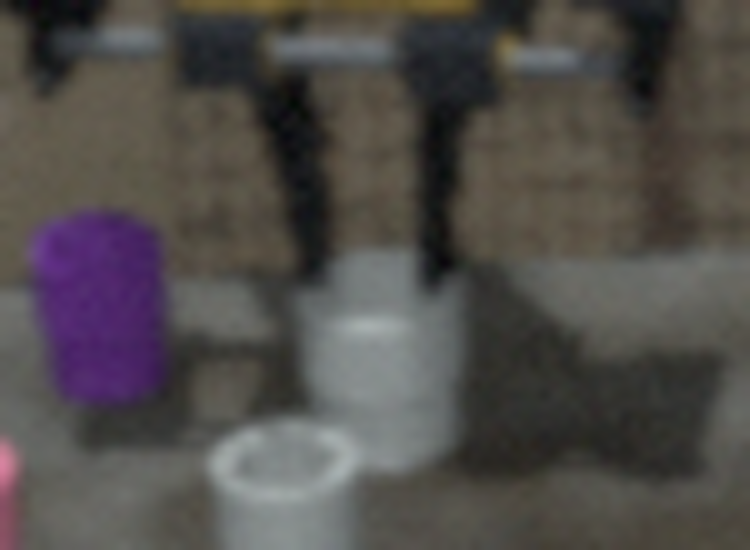

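View pics/top2.png

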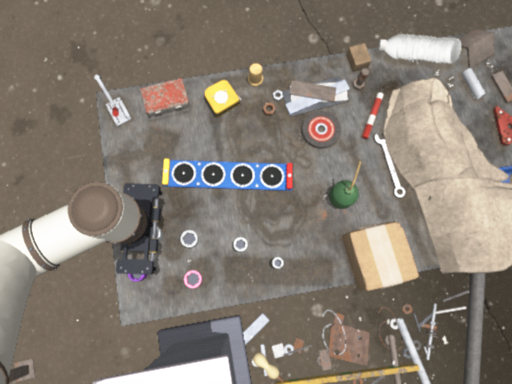

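```bash
python3 - <<'E'
from h import *
s=r.sense();print(s["time_s"],s["gripper_width"],s["tcp_pos"])
print(wz((246,228),.05), wz((246,228),.06))
print(wz((160+218/4.4,160+235/4.2),.05),wz((160+540/4.4,160+235/4.2),.05))
# where would pads appear: tool points
m=cams.camera_model("wrist");K=m["intrinsics"];T=np.linalg.inv(m["T_tool_cam"])
for x in(-.0095,.0095):
  for y in(-.0147,.0147,-.024,.024):
    for z in(0,-.034):
      p=T@[x,y,z,1];t=np.arctan2(np.hypot(p[0],p[1]),p[2]);f=t*K[0,0]/np.hypot(p[0],p[1]);u=p[:2]*f+K[:2,2]
      print(x,y,z,((u-160)*[4.4,4.2]).round())
im=cv2.imread("pics/side0.png");cv2.imwrite("pics/c.png",cv2.resize(im[125:180,190:265],None,fx=10,fy=10,interpolation=cv2.INTER_CUBIC))
E
```

```text
3.6 0.3083081004770776 [ 0.46103913 -0.02861387  0.01649769]
[ 0.46091758 -0.02919992  0.05      ] [ 0.460122  -0.0330945  0.06     ]
[ 0.4806409  -0.04115552  0.05      ] [ 0.43788523 -0.0321296   0.05      ]
-0.0095 -0.0147 0 [288. 268.]
-0.0095 -0.0147 -0.034 [273. 350.]
-0.0095 0.0147 0 [468. 268.]
-0.0095 0.0147 -0.034 [484. 350.]
-0.0095 -0.024 0 [232. 268.]
-0.0095 -0.024 -0.034 [207. 350.]
-0.0095 0.024 0 [524. 268.]
-0.0095 0.024 -0.034 [550. 350.]
0.0095 -0.0147 0 [286. 162.]
0.0095 -0.0147 -0.034 [269. 228.]
0.0095 0.0147 0 [470. 162.]
0.0095 0.0147 -0.034 [488. 228.]
0.0095 -0.024 0 [228. 162.]
0.0095 -0.024 -0.034 [201. 228.]
0.0095 0.024 0 [528. 161.]
0.0095 0.024 -0.034 [556. 227.]
```

View pics/c.png

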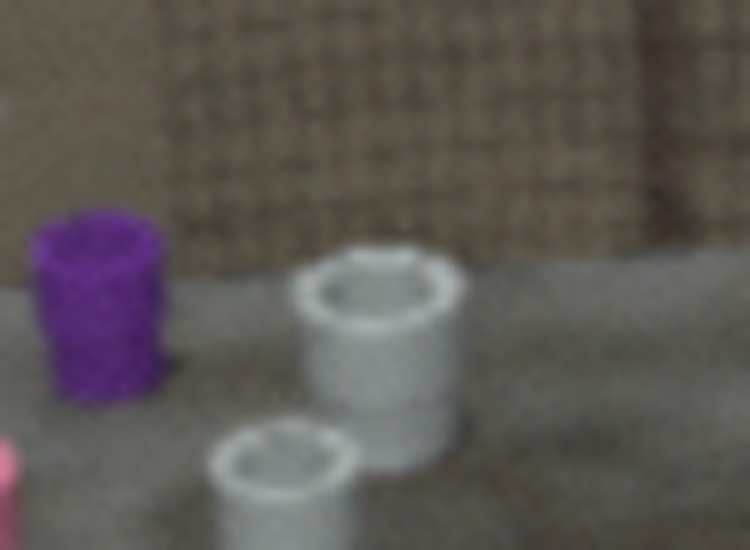

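```bash
python3 - <<'E'
from h import *
a=cams.capture("wrist")[...,::-1];s=r.sense();print(s["gripper_width"],s["wrist_force"],s["effort"])
cv2.imwrite("pics/d.png",cv2.resize(a[160:300,160:340],None,fx=4.4,fy=4.2,interpolation=cv2.INTER_CUBIC))
a=cams.capture("side")[...,::-1];cv2.imwrite("pics/e.png",cv2.resize(a[125:180,190:265],None,fx=10,fy=10,interpolation=cv2.INTER_CUBIC))
E
```

```text
0.30259843213457366 [ 0.40982557 -0.11746629 -0.7072798 ] [-2.68908305e-03 -2.92237204e+01  1.22207075e+01  2.75595792e+00
 -5.01813978e-03 -5.71257601e-05]
```

View pics/d.png

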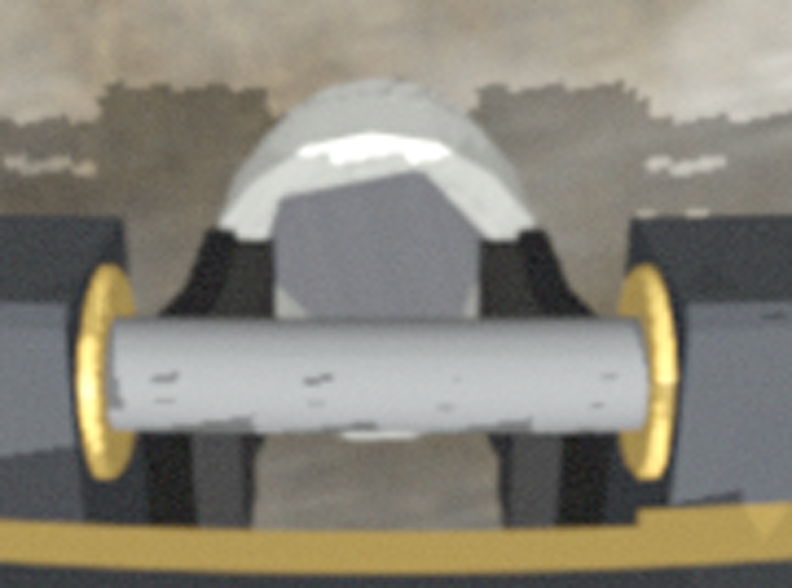

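View pics/e.png

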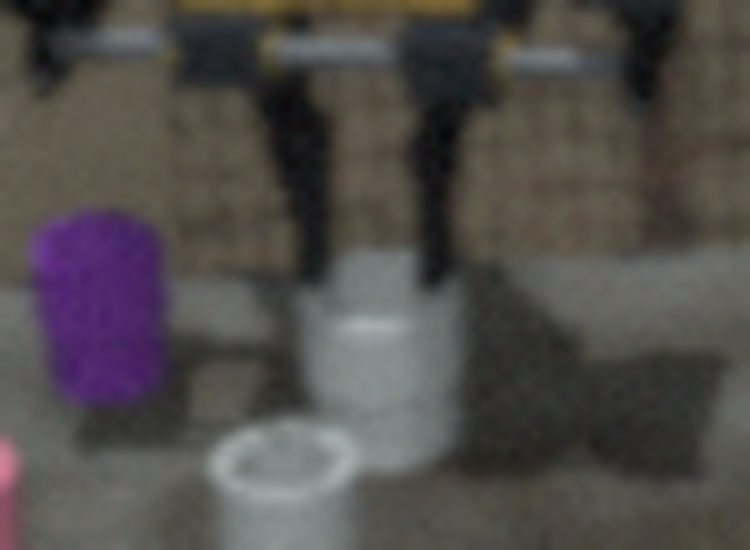

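drive_tool(
  deltas=[
    {"dx": 0,"dy": 0,"dz": -0.003,"wx": 0,"wy": 0,"wz": 0},
    {"dx": 0,"dy": 0,"dz": -0.006,"wx": 0,"wy": 0,"wz": 0},
    {"dx": 0,"dy": 0,"dz": -0.01,"wx": 0,"wy": 0,"wz": 0},
    {"dx": 0,"dy": 0,"dz": -0.015,"wx": 0,"wy": 0,"wz": 0},
    {"dx": 0,"dy": 0,"dz": -0.015,"wx": 0,"wy": 0,"wz": 0},
  ],
)

```text
time_s: 4.2
tcp_pos: [0.4618, -0.0284, 0.0325]
ee_rot: [[-0.206, -0.979, 0.002], [-0.979, 0.206, 0.0], [-0.001, -0.002, -1.0]]
wrist_force: [0.1, 0.4, -0.1]
gripper_width: 0.299
```

```bash
python3 - <<'E'
from h import *
a=cams.capture("wrist")[...,::-1];s=r.sense();print(s["gripper_width"],s["wrist_force"])
cv2.imwrite("pics/d2.png",cv2.resize(a[100:300,130:370],None,fx=3.3,fy=3,interpolation=cv2.INTER_CUBIC))
a=cams.capture("side")[...,::-1];cv2.imwrite("pics/e2.png",cv2.resize(a[125:180,190:265],None,fx=10,fy=10,interpolation=cv2.INTER_CUBIC))
E
```

```text
0.29607619458352863 [0.02355579 0.40026218 0.22103813]
```

View pics/d2.png

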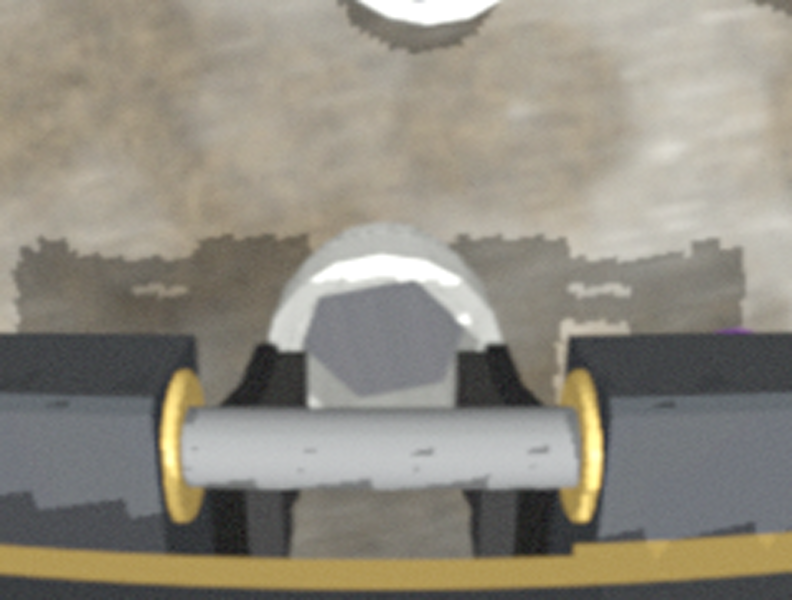

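View pics/e2.png

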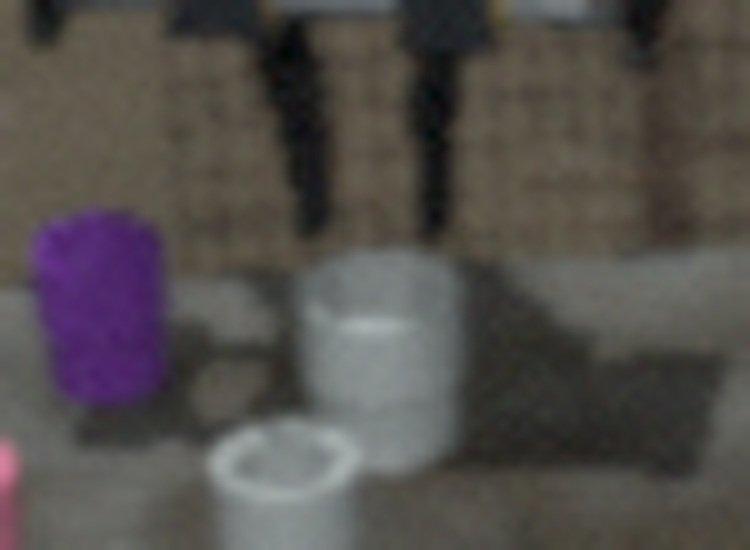

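```bash
python3 - <<'E'
from h import *
p=r.sense()["tcp_pos"]
f=lambda q:((proj("side",q)-[190,125]+.5)*10-.5).round()
R=r.sense()["ee_rot"]
for y in(-.0129,.0129): print(f(p+R[:,1]*y))
for z in(.05,.07,.09):
  print(z,[f(np.array([p[0],p[1],z])+R[:,1]*y) for y in(-.0129,.0129)])
print(f([.4614,-.0277,.05]),f([.4614,-.0277,0]))
a=cams.capture("top")[...,::-1];cv2.imwrite("pics/t.png",cv2.resize(a[160:300,90:260],None,fx=4.5,fy=4.2,interpolation=cv2.INTER_CUBIC))
E
```

```text
[428. 338.]
[342. 333.]
0.05 [array([425., 283.]), array([339., 279.])]
0.07 [array([422., 222.]), array([334., 218.])]
0.09 [array([419., 160.]), array([330., 156.])]
[383. 279.] [392. 427.]
```

View pics/t.png

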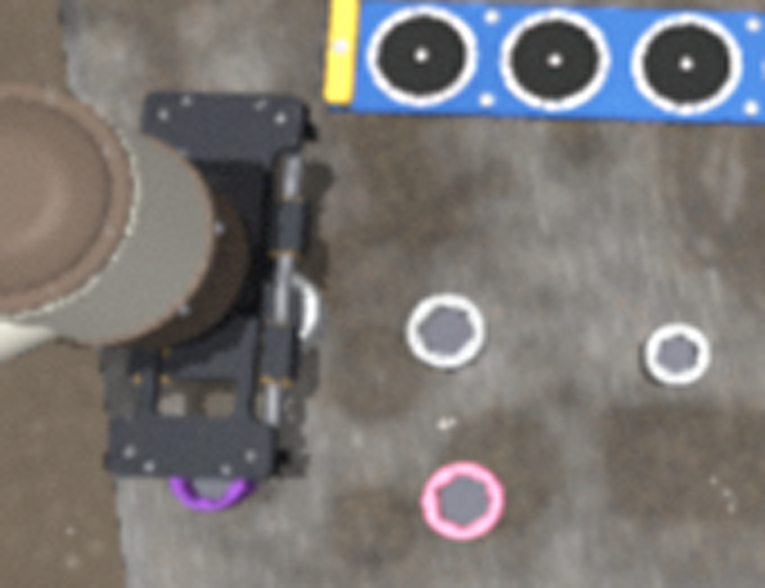

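drive_tool(
  deltas=[
    {"dx": 0,"dy": 0,"dz": -0.01,"wx": 0,"wy": 0,"wz": 0},
    {"dx": 0,"dy": 0,"dz": -0.01,"wx": 0,"wy": 0,"wz": 0},
    {"dx": 0,"dy": 0,"dz": -0.01,"wx": 0,"wy": 0,"wz": 0},
    {"dx": 0,"dy": 0,"dz": -0.01,"wx": 0,"wy": 0,"wz": 0},
    {"dx": 0,"dy": 0,"dz": -0.01,"wx": 0,"wy": 0,"wz": 0},
    {"dx": 0,"dy": 0,"dz": -0.01,"wx": 0,"wy": 0,"wz": 0},
    {"dx": 0,"dy": 0,"dz": -0.01,"wx": 0,"wy": 0,"wz": 0},
    {"dx": 0,"dy": 0,"dz": -0.01,"wx": 0,"wy": 0,"wz": 0},
  ],
  gripper=0.85,
)

```text
time_s: 5.15
tcp_pos: [0.461, -0.0286, 0.0415]
ee_rot: [[-0.206, -0.979, -0.0], [-0.979, 0.206, -0.0], [0.0, 0.0, -1.0]]
wrist_force: [0.6, -0.1, 0.4]
gripper_width: 0.838
```

```bash
python3 - <<'E'
from h import *
s=r.sense();print(s["gripper_width"],s["tcp_pos"],r.hold_point_z, [a for a in dir(r) if a[0]!='_'])
a=cams.capture("wrist")[...,::-1]
cv2.imwrite("pics/f.png",a)
print(move([.4612,-.0283,0.015]))
E
```

```text
0.8375613399222935 [ 0.46102637 -0.02860878  0.04147387] 0.0187 ['PlanningError', 'hold_point_z', 'sense']
[-3.38117563e-04 -9.67386686e-05  2.64851032e-02]
```

View pics/f.png

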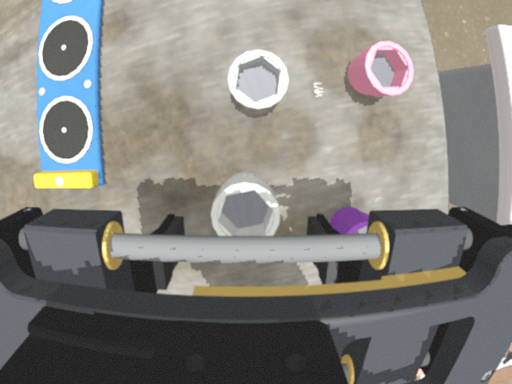

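drive_tool(
  deltas=[
    {"dx": 0,"dy": 0,"dz": 0.015,"wx": 0,"wy": 0,"wz": 0},
    {"dx": 0,"dy": 0,"dz": 0.03,"wx": 0,"wy": 0,"wz": 0},
    {"dx": 0,"dy": 0,"dz": 0.042,"wx": 0,"wy": 0,"wz": 0},
    {"dx": 0,"dy": 0,"dz": 0.05,"wx": 0,"wy": 0,"wz": 0},
    {"dx": 0,"dy": 0,"dz": 0.055,"wx": 0,"wy": 0,"wz": 0},
    {"dx": 0,"dy": 0,"dz": 0.0575,"wx": 0,"wy": 0,"wz": 0},
    {"dx": 0,"dy": 0,"dz": 0.0575,"wx": 0,"wy": 0,"wz": 0},
  ],
)

```text
time_s: 5.9
tcp_pos: [0.4611, -0.0286, -0.016]
ee_rot: [[-0.206, -0.979, -0.0], [-0.979, 0.206, -0.0], [0.0, 0.0, -1.0]]
wrist_force: [-0.4, -0.1, -0.0]
gripper_width: 0.851
```

drive_tool(
  deltas=[
    {"dx": 0,"dy": 0,"dz": 0,"wx": 0,"wy": 0,"wz": 0},
    {"dx": 0,"dy": 0,"dz": 0,"wx": 0,"wy": 0,"wz": 0},
    {"dx": 0,"dy": 0,"dz": 0,"wx": 0,"wy": 0,"wz": 0},
    {"dx": 0,"dy": 0,"dz": 0,"wx": 0,"wy": 0,"wz": 0},
    {"dx": 0,"dy": 0,"dz": 0,"wx": 0,"wy": 0,"wz": 0},
    {"dx": 0,"dy": 0,"dz": 0,"wx": 0,"wy": 0,"wz": 0},
  ],
  gripper=0.4,
)

```text
time_s: 6.5
tcp_pos: [0.4611, -0.0286, -0.0158]
ee_rot: [[-0.206, -0.979, 0.0], [-0.979, 0.206, 0.0], [-0.0, -0.0, -1.0]]
wrist_force: [-0.6, -0.1, 1.8]
gripper_width: 0.54
```

```bash
python3 - <<'E'
from h import *
s=r.sense();print(s["gripper_width"]*87,s["tcp_pos"])
a=cams.capture("wrist")[...,::-1]
cv2.imwrite("pics/g.png",a)
a=cams.capture("side")[...,::-1];cv2.imwrite("pics/g2.png",cv2.resize(a[125:180,190:265],None,fx=10,fy=10,interpolation=cv2.INTER_CUBIC))
E
```

```text
47.004618361787806 [ 0.4611271  -0.02855959 -0.01576461]
```

View pics/g2.png

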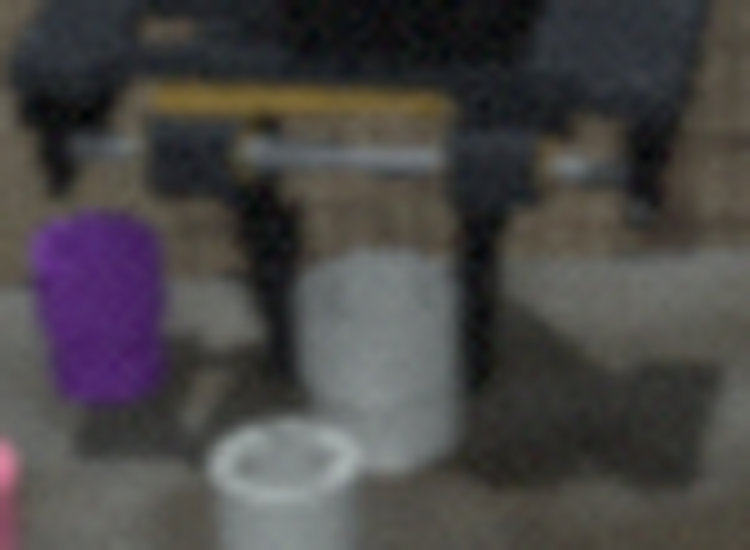

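drive_tool(
  deltas=[
    {"dx": 0,"dy": 0,"dz": -0.01,"wx": 0,"wy": 0,"wz": 0},
    {"dx": 0,"dy": 0,"dz": -0.03,"wx": 0,"wy": 0,"wz": 0},
    {"dx": 0.003,"dy": -0.008,"dz": -0.05,"wx": 0,"wy": 0,"wz": 0},
    {"dx": 0.012,"dy": -0.032,"dz": -0.06,"wx": 0,"wy": 0,"wz": 0},
    {"dx": 0.026,"dy": -0.068,"dz": -0.06,"wx": 0,"wy": 0,"wz": 0},
    {"dx": 0.041,"dy": -0.105,"dz": -0.06,"wx": 0,"wy": 0,"wz": 0},
    {"dx": 0.053,"dy": -0.138,"dz": -0.06,"wx": 0,"wy": 0,"wz": 0},
    {"dx": 0.06,"dy": -0.156,"dz": -0.06,"wx": 0,"wy": 0,"wz": 0},
    {"dx": 0.062,"dy": -0.1605,"dz": -0.055,"wx": 0,"wy": 0,"wz": 0},
    {"dx": 0.062,"dy": -0.1605,"dz": -0.045,"wx": 0,"wy": 0,"wz": 0},
    {"dx": 0.062,"dy": -0.1605,"dz": -0.04,"wx": 0,"wy": 0,"wz": 0},
    {"dx": 0.062,"dy": -0.1605,"dz": -0.04,"wx": 0,"wy": 0,"wz": 0},
    {"dx": 0.062,"dy": -0.1605,"dz": -0.04,"wx": 0,"wy": 0,"wz": 0},
  ],
)

```text
time_s: 7.9
tcp_pos: [0.6046, -0.1218, 0.024]
ee_rot: [[-0.205, -0.979, -0.001], [-0.979, 0.205, -0.0], [0.0, 0.001, -1.0]]
wrist_force: [0.1, -0.4, -2.8]
gripper_width: 0.547
```

```bash
python3 - <<'E'
from h import *
s=r.sense();print(s["gripper_width"]*87,s["tcp_pos"],s["joints"])
a=cams.capture("wrist")[...,::-1];cv2.imwrite("pics/w5.png",a)
a=cams.capture("side")[...,::-1];cv2.imwrite("pics/s5.png",cv2.resize(a[100:260,200:320],None,fx=5,fy=3.75,interpolation=cv2.INTER_CUBIC))
print(move([.6052,-.1225,-.0055]))
E
```

```text
47.62782097171787 [ 0.60463747 -0.1217861   0.02398121] [ 3.62857118e+00  2.99131125e+01 -1.19165783e+01  1.86270622e-03
 -4.82184057e+01 -1.54620992e+01]
[6.31676845e-04 8.65498869e-05 3.00945363e-02]
```

View pics/w5.png

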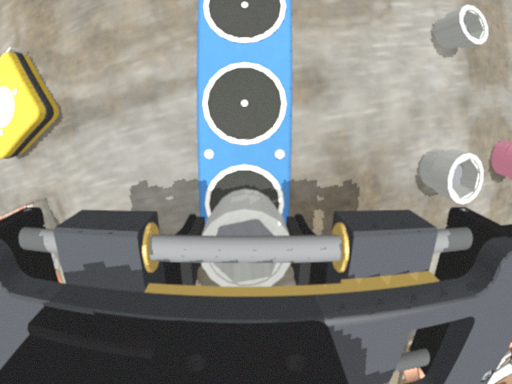

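View pics/s5.png

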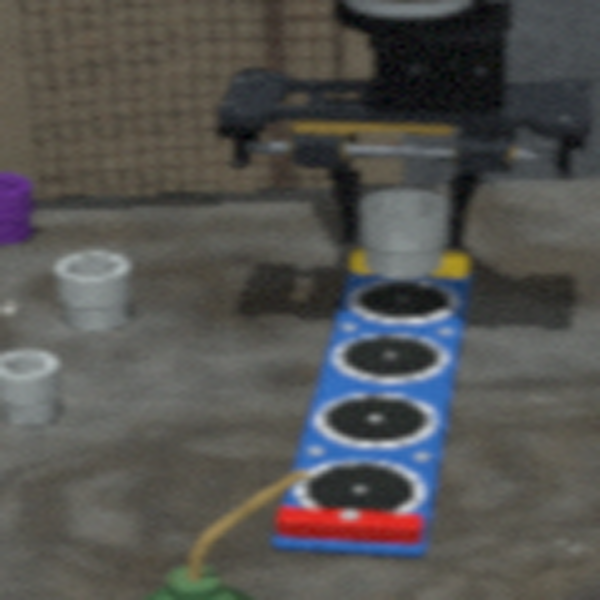

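drive_tool(
  deltas=[
    {"dx": 0.0005,"dy": 0,"dz": 0.012,"wx": 0,"wy": 0,"wz": 0},
    {"dx": 0.0005,"dy": 0,"dz": 0.022,"wx": 0,"wy": 0,"wz": 0},
    {"dx": 0.0005,"dy": 0,"dz": 0.027,"wx": 0,"wy": 0,"wz": 0},
    {"dx": 0.0005,"dy": 0,"dz": 0.0292,"wx": 0,"wy": 0,"wz": 0},
    {"dx": 0.0005,"dy": 0,"dz": 0.0292,"wx": 0,"wy": 0,"wz": 0},
    {"dx": 0.0005,"dy": 0,"dz": 0.0292,"wx": 0,"wy": 0,"wz": 0},
  ],
)

```text
time_s: 8.6
tcp_pos: [0.6057, -0.1228, -0.0052]
ee_rot: [[-0.206, -0.979, 0.001], [-0.979, 0.206, -0.0], [-0.0, -0.001, -1.0]]
wrist_force: [-0.6, -0.3, -3.3]
gripper_width: 0.546
```

drive_tool(
  deltas=[
    {"dx": 0,"dy": 0,"dz": 0,"wx": 0,"wy": 0,"wz": 0},
    {"dx": 0,"dy": 0,"dz": 0,"wx": 0,"wy": 0,"wz": 0},
    {"dx": 0,"dy": 0,"dz": 0,"wx": 0,"wy": 0,"wz": 0},
    {"dx": 0,"dy": 0,"dz": 0,"wx": 0,"wy": 0,"wz": 0},
    {"dx": 0,"dy": 0,"dz": -0.01,"wx": 0,"wy": 0,"wz": 0},
    {"dx": 0,"dy": 0,"dz": -0.03,"wx": 0,"wy": 0,"wz": 0},
    {"dx": 0,"dy": 0,"dz": -0.06,"wx": 0,"wy": 0,"wz": 0},
    {"dx": 0,"dy": 0,"dz": -0.08,"wx": 0,"wy": 0,"wz": 0},
    {"dx": 0,"dy": 0,"dz": -0.08,"wx": 0,"wy": 0,"wz": 0},
    {"dx": 0,"dy": 0,"dz": -0.08,"wx": 0,"wy": 0,"wz": 0},
  ],
  gripper=0.85,
)

```text
time_s: 9.6
tcp_pos: [0.6053, -0.1227, 0.0755]
ee_rot: [[-0.206, -0.979, 0.001], [-0.979, 0.206, 0.0], [-0.001, -0.001, -1.0]]
wrist_force: [-0.2, 0.0, -0.4]
gripper_width: 0.852
```

```bash
python3 - <<'E'
from h import *
s=r.sense();print(s["gripper_width"]*87,s["tcp_pos"],s["time_s"])
a=cams.capture("wrist")[...,::-1];cv2.imwrite("pics/w6.png",a)
print(wz((245,103),.01,None))
print(move([.4342,-.1155,.050]),move([.4342,-.1155,-.018]))
E
```

```text
74.14792992993821 [ 0.60530707 -0.12268938  0.07553462] 9.6
[ 0.58909373 -0.19921315  0.01      ]
[0.02810288 0.16820831 0.02466068] [0.02811566 0.16814432 0.09266064]
```

View pics/w6.png

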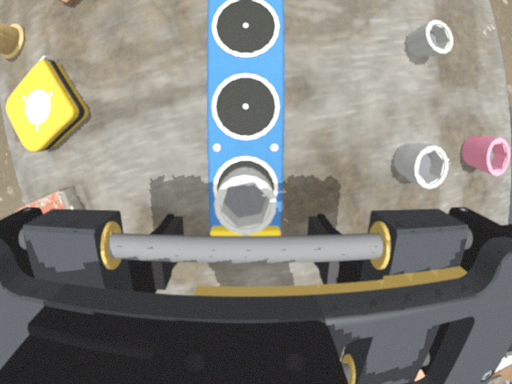

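```bash
python3 - <<'E'
from h import *
im=cv2.imread("pics/w6.png");cv2.imwrite("pics/w6c.png",cv2.resize(im[65:245,190:305],None,fx=5,fy=3.3,interpolation=cv2.INTER_CUBIC))
print(wz((245.5,106),.01),wz((245.5,25),.01),wz((245,206.5),.06))
E
```

```text
[ 0.58921687 -0.19650407  0.01      ] [ 0.57375996 -0.2696203   0.01      ] [ 0.60543515 -0.12189309  0.06      ]
```

View pics/w6c.png

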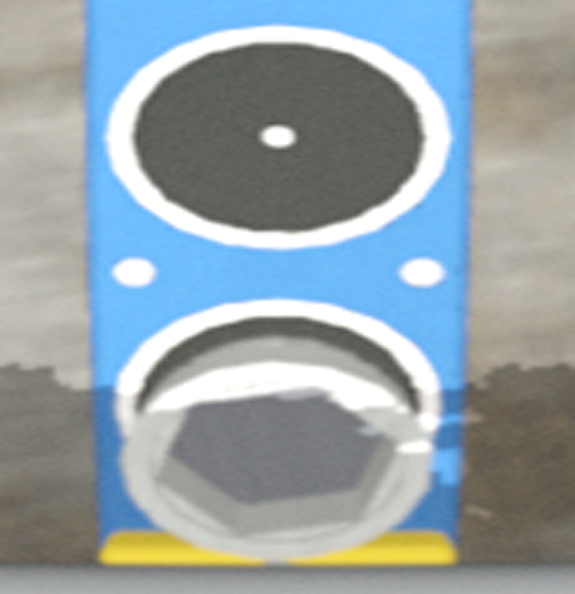

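drive_tool(
  deltas=[
    {"dx": 0.002,"dy": 0.015,"dz": 0,"wx": 0,"wy": 0,"wz": 0},
    {"dx": 0.008,"dy": 0.05,"dz": 0,"wx": 0,"wy": 0,"wz": 0},
    {"dx": 0.015,"dy": 0.09,"dz": 0,"wx": 0,"wy": 0,"wz": 0},
    {"dx": 0.022,"dy": 0.13,"dz": 0.005,"wx": 0,"wy": 0,"wz": 0},
    {"dx": 0.027,"dy": 0.16,"dz": 0.01,"wx": 0,"wy": 0,"wz": 0},
    {"dx": 0.028,"dy": 0.1682,"dz": 0.025,"wx": 0,"wy": 0,"wz": 0},
    {"dx": 0.028,"dy": 0.1682,"dz": 0.035,"wx": 0,"wy": 0,"wz": 0},
    {"dx": 0.028,"dy": 0.1682,"dz": 0.05,"wx": 0,"wy": 0,"wz": 0},
    {"dx": 0.028,"dy": 0.1682,"dz": 0.07,"wx": 0,"wy": 0,"wz": 0},
    {"dx": 0.028,"dy": 0.1682,"dz": 0.085,"wx": 0,"wy": 0,"wz": 0},
    {"dx": 0.028,"dy": 0.1682,"dz": 0.0945,"wx": 0,"wy": 0,"wz": 0},
    {"dx": 0.028,"dy": 0.1682,"dz": 0.0945,"wx": 0,"wy": 0,"wz": 0},
    {"dx": 0.028,"dy": 0.1682,"dz": 0.0945,"wx": 0,"wy": 0,"wz": 0},
  ],
  gripper=0.8,
)

```text
time_s: 10.95
tcp_pos: [0.4354, -0.1156, -0.0198]
ee_rot: [[-0.206, -0.979, -0.0], [-0.979, 0.206, -0.0], [0.0, 0.0, -1.0]]
wrist_force: [0.0, 0.1, 0.2]
gripper_width: 0.8
```

drive_tool(
  deltas=[
    {"dx": 0,"dy": 0,"dz": 0,"wx": 0,"wy": 0,"wz": 0},
    {"dx": 0,"dy": 0,"dz": 0,"wx": 0,"wy": 0,"wz": 0},
    {"dx": 0,"dy": 0,"dz": 0,"wx": 0,"wy": 0,"wz": 0},
    {"dx": 0,"dy": 0,"dz": 0,"wx": 0,"wy": 0,"wz": 0},
    {"dx": 0,"dy": 0,"dz": 0,"wx": 0,"wy": 0,"wz": 0},
    {"dx": 0,"dy": 0,"dz": 0,"wx": 0,"wy": 0,"wz": 0},
    {"dx": 0,"dy": 0,"dz": 0,"wx": 0,"wy": 0,"wz": 0},
  ],
  gripper=0.3,
)

```text
time_s: 11.65
tcp_pos: [0.4348, -0.1156, -0.0194]
ee_rot: [[-0.206, -0.979, -0.0], [-0.979, 0.206, -0.0], [0.0, 0.0, -1.0]]
wrist_force: [-2.2, 1.5, 3.7]
gripper_width: 0.449
```

```bash
python3 - <<'E'
from h import *
s=r.sense();print(s["gripper_width"]*87,s["tcp_pos"])
print(move([.5892,-.1965,s["tcp_pos"][2]+.0107]))
a=cams.capture("wrist")[...,::-1];cv2.imwrite("pics/w7.png",a)
E
```

```text
39.049065281905634 [ 0.43484062 -0.11557035 -0.01940351]
[ 0.04742112 -0.16771277 -0.0107043 ]
```

View pics/w7.png

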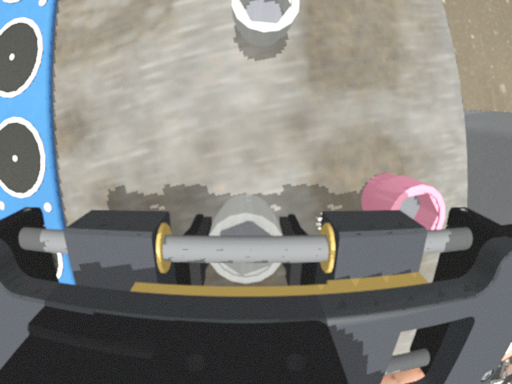

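drive_tool(
  deltas=[
    {"dx": 0,"dy": 0,"dz": -0.01,"wx": 0,"wy": 0,"wz": 0},
    {"dx": 0,"dy": 0,"dz": -0.03,"wx": 0,"wy": 0,"wz": 0},
    {"dx": 0.003,"dy": -0.01,"dz": -0.05,"wx": 0,"wy": 0,"wz": 0},
    {"dx": 0.01,"dy": -0.035,"dz": -0.06,"wx": 0,"wy": 0,"wz": 0},
    {"dx": 0.02,"dy": -0.072,"dz": -0.06,"wx": 0,"wy": 0,"wz": 0},
    {"dx": 0.031,"dy": -0.11,"dz": -0.06,"wx": 0,"wy": 0,"wz": 0},
    {"dx": 0.041,"dy": -0.145,"dz": -0.06,"wx": 0,"wy": 0,"wz": 0},
    {"dx": 0.046,"dy": -0.163,"dz": -0.06,"wx": 0,"wy": 0,"wz": 0},
    {"dx": 0.0475,"dy": -0.1677,"dz": -0.055,"wx": 0,"wy": 0,"wz": 0},
    {"dx": 0.0475,"dy": -0.1677,"dz": -0.045,"wx": 0,"wy": 0,"wz": 0},
    {"dx": 0.0475,"dy": -0.1677,"dz": -0.03,"wx": 0,"wy": 0,"wz": 0},
    {"dx": 0.0475,"dy": -0.1677,"dz": -0.03,"wx": 0,"wy": 0,"wz": 0},
    {"dx": 0.0475,"dy": -0.1677,"dz": -0.02,"wx": 0,"wy": 0,"wz": 0},
    {"dx": 0.0475,"dy": -0.1677,"dz": -0.014,"wx": 0,"wy": 0,"wz": 0},
    {"dx": 0.0475,"dy": -0.1677,"dz": -0.011,"wx": 0,"wy": 0,"wz": 0},
    {"dx": 0.0475,"dy": -0.1677,"dz": -0.011,"wx": 0,"wy": 0,"wz": 0},
    {"dx": 0.0475,"dy": -0.1677,"dz": -0.011,"wx": 0,"wy": 0,"wz": 0},
  ],
)

```text
time_s: 13.4
tcp_pos: [0.5895, -0.1966, -0.0084]
ee_rot: [[-0.206, -0.979, 0.001], [-0.979, 0.206, -0.0], [-0.0, -0.001, -1.0]]
wrist_force: [-0.0, -1.0, -1.3]
gripper_width: 0.453
```

```bash
python3 - <<'E'
from h import *
a=cams.capture("side")[...,::-1];cv2.imwrite("pics/s8.png",cv2.resize(a[100:260,200:320],None,fx=5,fy=3.75,interpolation=cv2.INTER_CUBIC))
E
```

```text
(no output)
```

View pics/s8.png

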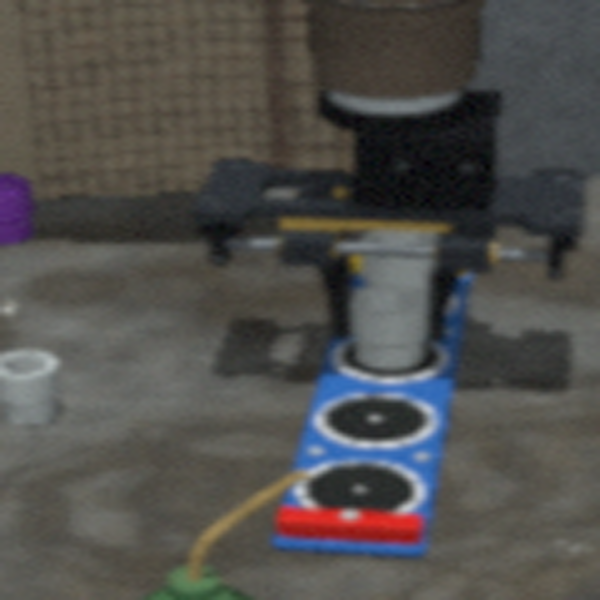

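drive_tool(
  deltas=[
    {"dx": 0,"dy": 0,"dz": 0,"wx": 0,"wy": 0,"wz": 0},
    {"dx": 0,"dy": 0,"dz": 0,"wx": 0,"wy": 0,"wz": 0},
    {"dx": 0,"dy": 0,"dz": 0,"wx": 0,"wy": 0,"wz": 0},
    {"dx": 0,"dy": 0,"dz": 0,"wx": 0,"wy": 0,"wz": 0},
    {"dx": 0,"dy": 0,"dz": -0.01,"wx": 0,"wy": 0,"wz": 0},
    {"dx": 0,"dy": 0,"dz": -0.03,"wx": 0,"wy": 0,"wz": 0},
    {"dx": 0,"dy": 0,"dz": -0.06,"wx": 0,"wy": 0,"wz": 0},
    {"dx": 0,"dy": 0,"dz": -0.08,"wx": 0,"wy": 0,"wz": 0},
    {"dx": 0,"dy": 0,"dz": -0.08,"wx": 0,"wy": 0,"wz": 0},
    {"dx": 0,"dy": 0,"dz": -0.08,"wx": 0,"wy": 0,"wz": 0},
  ],
  gripper=0.8,
)

```text
time_s: 14.45
tcp_pos: [0.5893, -0.1965, 0.072]
ee_rot: [[-0.206, -0.979, 0.001], [-0.979, 0.206, 0.0], [-0.001, -0.001, -1.0]]
wrist_force: [-0.1, -0.1, -0.2]
gripper_width: 0.798
```

```bash
python3 - <<'E'
from h import *
s=r.sense();print(s["gripper_width"]*87,s["tcp_pos"],s["time_s"])
a=cams.capture("wrist")[...,::-1];cv2.imwrite("pics/w9.png",a)
print(move([.4004,-.234,-.021]))
E
```

```text
69.46062096748689 [ 0.58927325 -0.1964766   0.07202025] 14.45
[0.07562817 0.17627493 0.09211298]
```

View pics/w9.png

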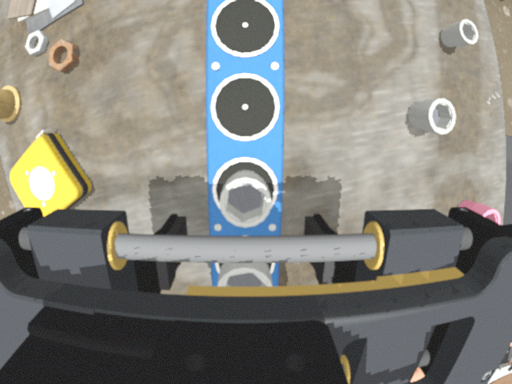

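```bash
python3 - <<'E'
from h import *
for uv,z in(((245.5,202),.056),((245,107),.01),((245,25.5),.01),((442,116.5),.042),((467,33),.038)):print(wz(uv,z))
E
```

```text
[ 0.58831397 -0.19886276  0.056     ]
[ 0.57380804 -0.26931599  0.01      ]
[ 0.55847995 -0.34183747  0.01      ]
[ 0.40118478 -0.2344046   0.042     ]
[ 0.34574668 -0.31210799  0.038     ]
```

drive_tool(
  deltas=[
    {"dx": 0.006,"dy": 0.014,"dz": 0,"wx": 0,"wy": 0,"wz": 0},
    {"dx": 0.02,"dy": 0.047,"dz": 0,"wx": 0,"wy": 0,"wz": 0},
    {"dx": 0.036,"dy": 0.084,"dz": 0,"wx": 0,"wy": 0,"wz": 0},
    {"dx": 0.053,"dy": 0.123,"dz": 0,"wx": 0,"wy": 0,"wz": 0},
    {"dx": 0.068,"dy": 0.158,"dz": 0.005,"wx": 0,"wy": 0,"wz": 0},
    {"dx": 0.0745,"dy": 0.174,"dz": 0.015,"wx": 0,"wy": 0,"wz": 0},
    {"dx": 0.0755,"dy": 0.1763,"dz": 0.03,"wx": 0,"wy": 0,"wz": 0},
    {"dx": 0.0755,"dy": 0.1763,"dz": 0.03,"wx": 0,"wy": 0,"wz": 0},
  ],
  gripper=0.75,
)

```text
time_s: 15.3
tcp_pos: [0.3979, -0.2337, 0.0392]
ee_rot: [[-0.207, -0.978, -0.006], [-0.978, 0.207, 0.002], [-0.0, 0.006, -1.0]]
wrist_force: [0.2, -0.7, -0.0]
gripper_width: 0.748
```

```bash
python3 - <<'E'
from h import *
s=r.sense();print(s["tcp_pos"],s["time_s"],move([.4004,-.234,-.021]))
a=cams.capture("wrist")[...,::-1];cv2.imwrite("pics/w10.png",a)
E
```

```text
[ 0.39793121 -0.23370794  0.03920863] 15.3 [-0.00020481 -0.00285516  0.06019191]
```

View pics/w10.png

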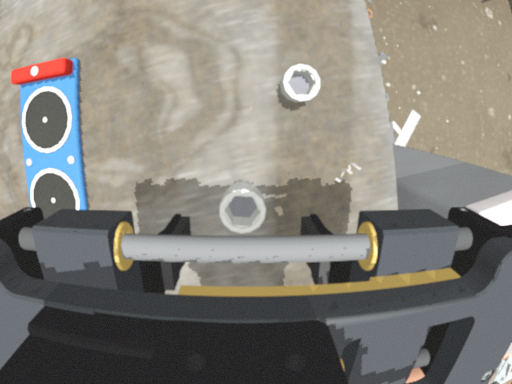

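```bash
python3 - <<'E'
from h import *
print(r.sense()["tcp_pos"],wz((242.5,209.5),.042),wz((301,83),.038))
E
```

```text
[ 0.39968902 -0.23401987  0.04021493] [ 0.40162729 -0.23644516  0.042     ] [ 0.34447824 -0.31436658  0.038     ]
```

drive_tool(
  deltas=[
    {"dx": 0,"dy": 0,"dz": 0.01,"wx": 0,"wy": 0,"wz": 0},
    {"dx": 0,"dy": 0,"dz": 0.03,"wx": 0,"wy": 0,"wz": 0},
    {"dx": 0,"dy": 0,"dz": 0.048,"wx": 0,"wy": 0,"wz": 0},
    {"dx": 0,"dy": 0,"dz": 0.058,"wx": 0,"wy": 0,"wz": 0},
    {"dx": 0,"dy": 0,"dz": 0.063,"wx": 0,"wy": 0,"wz": 0},
    {"dx": 0,"dy": 0,"dz": 0.063,"wx": 0,"wy": 0,"wz": 0},
    {"dx": 0,"dy": 0,"dz": 0.063,"wx": 0,"wy": 0,"wz": 0},
  ],
)

```text
time_s: 16.05
tcp_pos: [0.4018, -0.2343, -0.0212]
ee_rot: [[-0.206, -0.979, 0.001], [-0.979, 0.206, -0.0], [0.0, -0.001, -1.0]]
wrist_force: [0.1, -0.8, -0.7]
gripper_width: 0.751
```

drive_tool(
  deltas=[
    {"dx": 0,"dy": 0,"dz": 0,"wx": 0,"wy": 0,"wz": 0},
    {"dx": 0,"dy": 0,"dz": 0,"wx": 0,"wy": 0,"wz": 0},
    {"dx": 0,"dy": 0,"dz": 0,"wx": 0,"wy": 0,"wz": 0},
    {"dx": 0,"dy": 0,"dz": 0,"wx": 0,"wy": 0,"wz": 0},
    {"dx": 0,"dy": 0,"dz": 0,"wx": 0,"wy": 0,"wz": 0},
    {"dx": 0,"dy": 0,"dz": 0,"wx": 0,"wy": 0,"wz": 0},
    {"dx": 0,"dy": 0,"dz": 0,"wx": 0,"wy": 0,"wz": 0},
    {"dx": 0,"dy": 0,"dz": 0,"wx": 0,"wy": 0,"wz": 0},
  ],
  gripper=0.2,
)

```text
time_s: 16.85
tcp_pos: [0.401, -0.2342, -0.0215]
ee_rot: [[-0.206, -0.979, -0.0], [-0.979, 0.206, -0.0], [0.0, 0.0, -1.0]]
wrist_force: [0.4, 1.2, 2.6]
gripper_width: 0.373
```

```bash
python3 - <<'E'
from h import *
s=r.sense();print(s["gripper_width"]*87,s["tcp_pos"])
print(move([.5738,-.2694,s["tcp_pos"][2]+.0107]))
E
```

```text
32.43935172838926 [ 0.40104977 -0.23416774 -0.02154247]
[-0.00109518 -0.17630108 -0.01073192]
```

drive_tool(
  deltas=[
    {"dx": 0,"dy": 0,"dz": -0.01,"wx": 0,"wy": 0,"wz": 0},
    {"dx": 0,"dy": 0,"dz": -0.03,"wx": 0,"wy": 0,"wz": 0},
    {"dx": 0,"dy": -0.01,"dz": -0.05,"wx": 0,"wy": 0,"wz": 0},
    {"dx": 0,"dy": -0.035,"dz": -0.06,"wx": 0,"wy": 0,"wz": 0},
    {"dx": -0.001,"dy": -0.074,"dz": -0.06,"wx": 0,"wy": 0,"wz": 0},
    {"dx": -0.001,"dy": -0.114,"dz": -0.06,"wx": 0,"wy": 0,"wz": 0},
    {"dx": -0.001,"dy": -0.15,"dz": -0.06,"wx": 0,"wy": 0,"wz": 0},
    {"dx": -0.0015,"dy": -0.17,"dz": -0.06,"wx": 0,"wy": 0,"wz": 0},
    {"dx": -0.0015,"dy": -0.1763,"dz": -0.055,"wx": 0,"wy": 0,"wz": 0},
    {"dx": -0.0015,"dy": -0.1763,"dz": -0.045,"wx": 0,"wy": 0,"wz": 0},
    {"dx": -0.0015,"dy": -0.1763,"dz": -0.03,"wx": 0,"wy": 0,"wz": 0},
    {"dx": -0.0015,"dy": -0.1763,"dz": -0.03,"wx": 0,"wy": 0,"wz": 0},
    {"dx": -0.0015,"dy": -0.1763,"dz": -0.02,"wx": 0,"wy": 0,"wz": 0},
    {"dx": -0.0015,"dy": -0.1763,"dz": -0.014,"wx": 0,"wy": 0,"wz": 0},
    {"dx": -0.0015,"dy": -0.1763,"dz": -0.011,"wx": 0,"wy": 0,"wz": 0},
    {"dx": -0.0015,"dy": -0.1763,"dz": -0.011,"wx": 0,"wy": 0,"wz": 0},
    {"dx": -0.0015,"dy": -0.1763,"dz": -0.011,"wx": 0,"wy": 0,"wz": 0},
  ],
)

```text
time_s: 18.55
tcp_pos: [0.5742, -0.2691, -0.0104]
ee_rot: [[-0.206, -0.979, 0.0], [-0.979, 0.206, -0.0], [0.0, -0.0, -1.0]]
wrist_force: [0.4, 0.1, -0.2]
gripper_width: 0.367
```

```bash
python3 - <<'E'
from h import *
a=cams.capture("side")[...,::-1];cv2.imwrite("pics/s11.png",cv2.resize(a[100:260,200:320],None,fx=5,fy=3.75,interpolation=cv2.INTER_CUBIC))
E
```

```text
(no output)
```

View pics/s11.png

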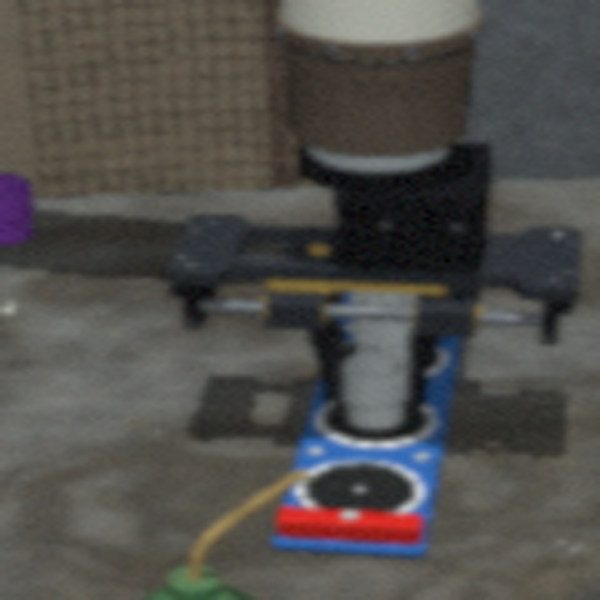

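drive_tool(
  deltas=[
    {"dx": 0,"dy": 0,"dz": 0,"wx": 0,"wy": 0,"wz": 0},
    {"dx": 0,"dy": 0,"dz": 0,"wx": 0,"wy": 0,"wz": 0},
    {"dx": 0,"dy": 0,"dz": 0,"wx": 0,"wy": 0,"wz": 0},
    {"dx": 0,"dy": 0,"dz": 0,"wx": 0,"wy": 0,"wz": 0},
    {"dx": 0,"dy": 0,"dz": -0.01,"wx": 0,"wy": 0,"wz": 0},
    {"dx": 0,"dy": 0,"dz": -0.03,"wx": 0,"wy": 0,"wz": 0},
    {"dx": 0,"dy": 0,"dz": -0.06,"wx": 0,"wy": 0,"wz": 0},
    {"dx": 0,"dy": 0,"dz": -0.08,"wx": 0,"wy": 0,"wz": 0},
    {"dx": 0,"dy": 0,"dz": -0.08,"wx": 0,"wy": 0,"wz": 0},
    {"dx": 0,"dy": 0,"dz": -0.08,"wx": 0,"wy": 0,"wz": 0},
  ],
  gripper=0.7,
)

```text
time_s: 19.6
tcp_pos: [0.574, -0.2689, 0.07]
ee_rot: [[-0.206, -0.979, 0.001], [-0.979, 0.206, 0.0], [-0.0, -0.001, -1.0]]
wrist_force: [-0.4, -0.7, -0.9]
gripper_width: 0.699
```

```bash
python3 - <<'E'
from h import *
s=r.sense();print(s["gripper_width"]*87,s["tcp_pos"],s["time_s"])
a=cams.capture("wrist")[...,::-1];cv2.imwrite("pics/w12.png",a)
print(move([.3427,-.314,-.023]))
E
```

```text
60.771695017703905 [ 0.57404943 -0.26888056  0.07001476] 19.6
[0.09189421 0.21626891 0.09210614]
```

View pics/w12.png

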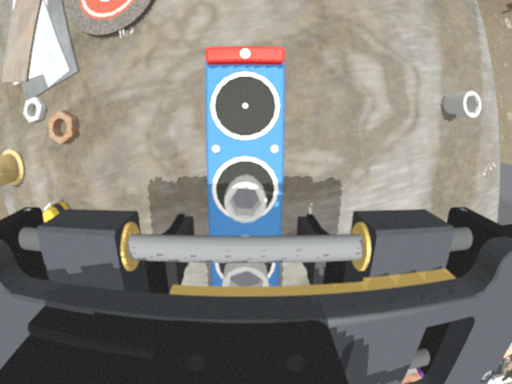

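drive_tool(
  deltas=[
    {"dx": 0.006,"dy": 0.014,"dz": 0,"wx": 0,"wy": 0,"wz": 0},
    {"dx": 0.02,"dy": 0.047,"dz": 0,"wx": 0,"wy": 0,"wz": 0},
    {"dx": 0.036,"dy": 0.085,"dz": 0,"wx": 0,"wy": 0,"wz": 0},
    {"dx": 0.053,"dy": 0.125,"dz": 0,"wx": 0,"wy": 0,"wz": 0},
    {"dx": 0.07,"dy": 0.165,"dz": 0,"wx": 0,"wy": 0,"wz": 0},
    {"dx": 0.084,"dy": 0.198,"dz": 0.005,"wx": 0,"wy": 0,"wz": 0},
    {"dx": 0.091,"dy": 0.213,"dz": 0.015,"wx": 0,"wy": 0,"wz": 0},
    {"dx": 0.092,"dy": 0.2163,"dz": 0.03,"wx": 0,"wy": 0,"wz": 0},
    {"dx": 0.092,"dy": 0.2163,"dz": 0.03,"wx": 0,"wy": 0,"wz": 0},
    {"dx": 0.092,"dy": 0.2163,"dz": 0.03,"wx": 0,"wy": 0,"wz": 0},
    {"dx": 0.092,"dy": 0.2163,"dz": 0.03,"wx": 0,"wy": 0,"wz": 0},
  ],
)

```text
time_s: 20.75
tcp_pos: [0.3442, -0.3147, 0.0396]
ee_rot: [[-0.205, -0.979, 0.0], [-0.979, 0.205, -0.0], [0.0, -0.0, -1.0]]
wrist_force: [-0.2, 0.0, 0.2]
gripper_width: 0.7
```

```bash
python3 - <<'E'
from h import *
s=r.sense();print(s["tcp_pos"],s["time_s"])
a=cams.capture("wrist")[...,::-1];cv2.imwrite("pics/w13.png",a)
E
```

```text
[ 0.34418056 -0.3146538   0.03957762] 20.75
```

View pics/w13.png

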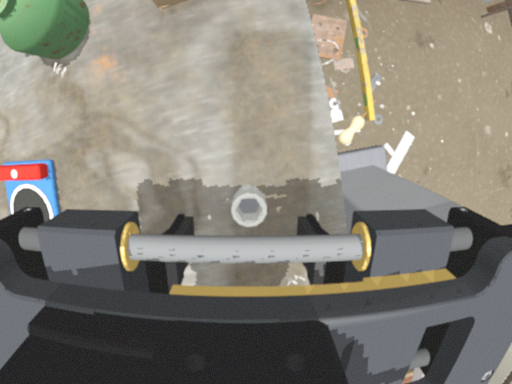

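```bash
python3 - <<'E'
from h import *
print(wz((249,209),.038))
E
```

```text
[ 0.34183972 -0.31533581  0.038     ]
```

drive_tool(
  deltas=[
    {"dx": 0,"dy": 0.001,"dz": 0.01,"wx": 0,"wy": 0,"wz": 0},
    {"dx": 0,"dy": 0.001,"dz": 0.03,"wx": 0,"wy": 0,"wz": 0},
    {"dx": 0,"dy": 0.001,"dz": 0.048,"wx": 0,"wy": 0,"wz": 0},
    {"dx": 0,"dy": 0.001,"dz": 0.058,"wx": 0,"wy": 0,"wz": 0},
    {"dx": 0,"dy": 0.001,"dz": 0.0625,"wx": 0,"wy": 0,"wz": 0},
    {"dx": 0,"dy": 0.001,"dz": 0.0625,"wx": 0,"wy": 0,"wz": 0},
    {"dx": 0,"dy": 0.001,"dz": 0.0625,"wx": 0,"wy": 0,"wz": 0},
  ],
)

```text
time_s: 21.5
tcp_pos: [0.3429, -0.3145, -0.0227]
ee_rot: [[-0.206, -0.979, 0.001], [-0.979, 0.206, -0.0], [0.0, -0.001, -1.0]]
wrist_force: [-0.1, -0.0, -0.3]
gripper_width: 0.701
```

drive_tool(
  deltas=[
    {"dx": 0,"dy": 0,"dz": 0,"wx": 0,"wy": 0,"wz": 0},
    {"dx": 0,"dy": 0,"dz": 0,"wx": 0,"wy": 0,"wz": 0},
    {"dx": 0,"dy": 0,"dz": 0,"wx": 0,"wy": 0,"wz": 0},
    {"dx": 0,"dy": 0,"dz": 0,"wx": 0,"wy": 0,"wz": 0},
    {"dx": 0,"dy": 0,"dz": 0,"wx": 0,"wy": 0,"wz": 0},
    {"dx": 0,"dy": 0,"dz": 0,"wx": 0,"wy": 0,"wz": 0},
    {"dx": 0,"dy": 0,"dz": 0,"wx": 0,"wy": 0,"wz": 0},
    {"dx": 0,"dy": 0,"dz": 0,"wx": 0,"wy": 0,"wz": 0},
  ],
  gripper=0.15,
)

```text
time_s: 22.3
tcp_pos: [0.3423, -0.3143, -0.0231]
ee_rot: [[-0.206, -0.979, -0.0], [-0.979, 0.206, 0.0], [0.0, 0.0, -1.0]]
wrist_force: [-0.3, -0.0, 1.9]
gripper_width: 0.288
```

```bash
python3 - <<'E'
from h import *
s=r.sense();print(s["gripper_width"]*87,s["tcp_pos"])
print(move([.5588,-.3422,s["tcp_pos"][2]+.0107]))
E
```

```text
25.086221172772348 [ 0.34232673 -0.31428321 -0.02308681]
[-0.01725617 -0.21758114 -0.01073248]
```

drive_tool(
  deltas=[
    {"dx": 0,"dy": 0,"dz": -0.01,"wx": 0,"wy": 0,"wz": 0},
    {"dx": 0,"dy": 0,"dz": -0.03,"wx": 0,"wy": 0,"wz": 0},
    {"dx": -0.001,"dy": -0.01,"dz": -0.05,"wx": 0,"wy": 0,"wz": 0},
    {"dx": -0.003,"dy": -0.035,"dz": -0.06,"wx": 0,"wy": 0,"wz": 0},
    {"dx": -0.006,"dy": -0.074,"dz": -0.06,"wx": 0,"wy": 0,"wz": 0},
    {"dx": -0.009,"dy": -0.115,"dz": -0.06,"wx": 0,"wy": 0,"wz": 0},
    {"dx": -0.0125,"dy": -0.157,"dz": -0.06,"wx": 0,"wy": 0,"wz": 0},
    {"dx": -0.0155,"dy": -0.195,"dz": -0.06,"wx": 0,"wy": 0,"wz": 0},
    {"dx": -0.017,"dy": -0.212,"dz": -0.06,"wx": 0,"wy": 0,"wz": 0},
    {"dx": -0.0173,"dy": -0.2176,"dz": -0.055,"wx": 0,"wy": 0,"wz": 0},
    {"dx": -0.0173,"dy": -0.2176,"dz": -0.045,"wx": 0,"wy": 0,"wz": 0},
    {"dx": -0.0173,"dy": -0.2176,"dz": -0.03,"wx": 0,"wy": 0,"wz": 0},
    {"dx": -0.0173,"dy": -0.2176,"dz": -0.03,"wx": 0,"wy": 0,"wz": 0},
    {"dx": -0.0173,"dy": -0.2176,"dz": -0.02,"wx": 0,"wy": 0,"wz": 0},
    {"dx": -0.0173,"dy": -0.2176,"dz": -0.014,"wx": 0,"wy": 0,"wz": 0},
    {"dx": -0.0173,"dy": -0.2176,"dz": -0.011,"wx": 0,"wy": 0,"wz": 0},
    {"dx": -0.0173,"dy": -0.2176,"dz": -0.011,"wx": 0,"wy": 0,"wz": 0},
    {"dx": -0.0173,"dy": -0.2176,"dz": -0.011,"wx": 0,"wy": 0,"wz": 0},
  ],
)

```text
time_s: 24.1
tcp_pos: [0.5591, -0.3423, -0.0119]
ee_rot: [[-0.206, -0.979, 0.001], [-0.979, 0.206, -0.0], [0.0, -0.001, -1.0]]
wrist_force: [1.2, -0.1, -0.3]
gripper_width: 0.291
```

```bash
python3 - <<'E'
from h import *
a=cams.capture("side")[...,::-1];cv2.imwrite("pics/s14.png",cv2.resize(a[120:300,190:320],None,fx=4.5,fy=3.3,interpolation=cv2.INTER_CUBIC))
E
```

```text
(no output)
```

View pics/s14.png

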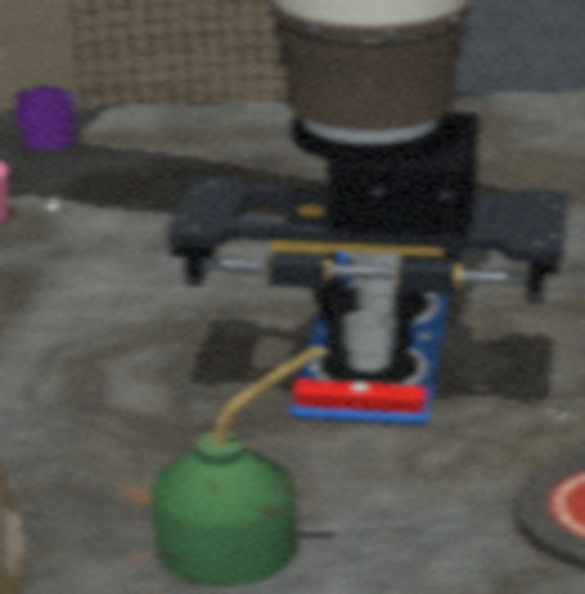

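Release, rise, then back off toward the robot to give the top camera a clear view.

drive_tool(
  deltas=[
    {"dx": 0,"dy": 0,"dz": 0,"wx": 0,"wy": 0,"wz": 0},
    {"dx": 0,"dy": 0,"dz": 0,"wx": 0,"wy": 0,"wz": 0},
    {"dx": 0,"dy": 0,"dz": 0,"wx": 0,"wy": 0,"wz": 0},
    {"dx": 0,"dy": 0,"dz": 0,"wx": 0,"wy": 0,"wz": 0},
    {"dx": 0,"dy": 0,"dz": -0.01,"wx": 0,"wy": 0,"wz": 0},
    {"dx": 0,"dy": 0,"dz": -0.03,"wx": 0,"wy": 0,"wz": 0},
    {"dx": 0,"dy": 0,"dz": -0.06,"wx": 0,"wy": 0,"wz": 0},
    {"dx": 0,"dy": 0.0,"dz": -0.09,"wx": 0,"wy": 0,"wz": 0},
    {"dx": 0,"dy": 0.02,"dz": -0.12,"wx": 0,"wy": 0,"wz": 0},
    {"dx": 0,"dy": 0.05,"dz": -0.14,"wx": 0,"wy": 0,"wz": 0},
    {"dx": -0.02,"dy": 0.09,"dz": -0.14,"wx": 0,"wy": 0,"wz": 0},
    {"dx": -0.04,"dy": 0.13,"dz": -0.14,"wx": 0,"wy": 0,"wz": 0},
    {"dx": -0.06,"dy": 0.16,"dz": -0.14,"wx": 0,"wy": 0,"wz": 0},
    {"dx": -0.08,"dy": 0.18,"dz": -0.14,"wx": 0,"wy": 0,"wz": 0},
    {"dx": -0.08,"dy": 0.18,"dz": -0.14,"wx": 0,"wy": 0,"wz": 0},
    {"dx": -0.08,"dy": 0.18,"dz": -0.14,"wx": 0,"wy": 0,"wz": 0},
    {"dx": -0.08,"dy": 0.18,"dz": -0.14,"wx": 0,"wy": 0,"wz": 0},
  ],
  gripper=0.65,
)

```text
time_s: 25.85
tcp_pos: [0.4003, -0.2273, 0.1285]
ee_rot: [[-0.206, -0.979, 0.001], [-0.979, 0.206, -0.001], [0.0, -0.002, -1.0]]
wrist_force: [-0.1, -0.9, -0.2]
gripper_width: 0.65
```

```bash
python3 - <<'E'
from h import *
s=r.sense();print(s["tcp_pos"],s["time_s"],s["wrist_force"])
a=cams.capture("top")[...,::-1];cv2.imwrite("pics/t15.png",a)
cv2.imwrite("pics/t15c.png",cv2.resize(a[150:200,155:300],None,fx=5.5,fy=5.5,interpolation=cv2.INTER_CUBIC))
a=cams.capture("side")[...,::-1];cv2.imwrite("pics/s15.png",cv2.resize(a[120:300,190:320],None,fx=4.5,fy=3.3,interpolation=cv2.INTER_CUBIC))
E
```

```text
[ 0.40031882 -0.22734811  0.12845613] 25.85 [-0.10010133 -0.89775385 -0.23725396]
```

View pics/t15.png

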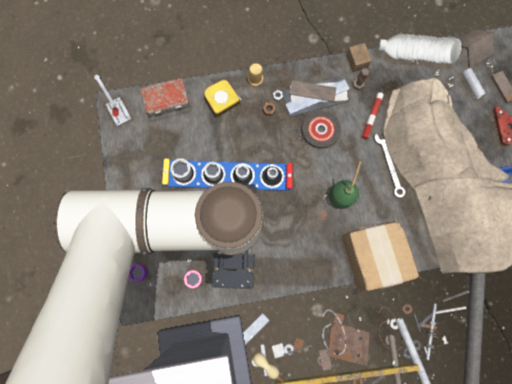

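View pics/t15c.png

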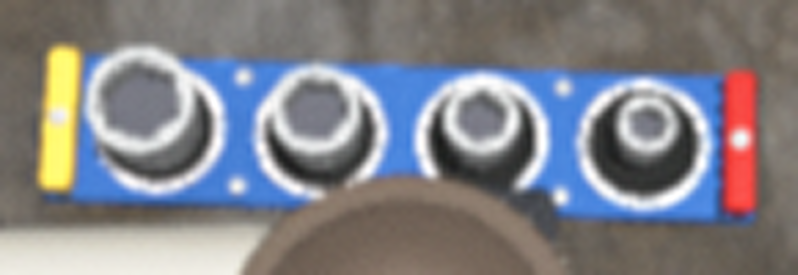

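View pics/s15.png

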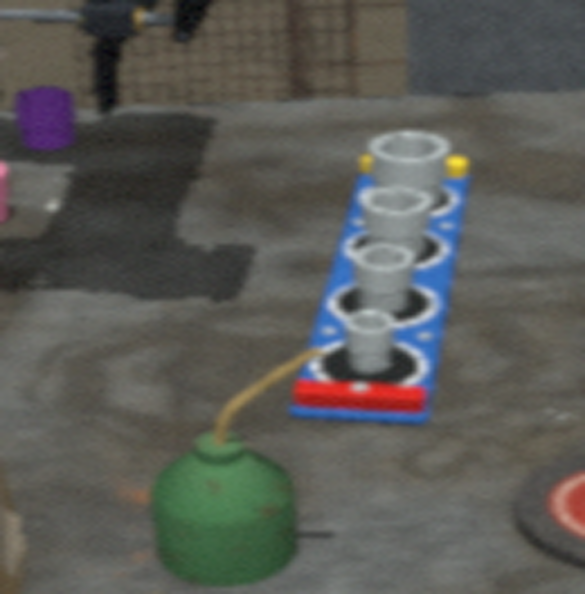

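```bash
python3 - <<'E'
from h import *
un=lambda p,o,k:((p[0]+.5)/k-.5+o[0],(p[1]+.5)/k-.5+o[1])
P=[onz("top",un(p,(155,150),5.5),.010) for p in [(157,127),(320,133),(481,138),(643,143)]]
S=[onz("top",un(p,(155,150),5.5),z) for p,z in zip([(140,101),(318,110),(480,116),(648,124)],(.06,.056,.052,.048))]
for p,q in zip(P,S):print(((q-p)[:2]*1000).round(1))
E
```

```text
[-1.   0.1]
[-1.6 -2.6]
[-0.5  0.1]
[-0.7  0.1]
```

All four are within about 3 mm of their pads and upright, and the oil can hasn't moved.

```bash
python3 - <<'E'
from h import *
print(r.sense()["time_s"],ticket.finish_job())
E
```

```text
the job is handed in; nothing more can be done
25.95 None
```

I put all four sockets on the tray and handed the job in at 25.95 s. The smallest is on pad_d beside the red stop, the second smallest on pad_c, the second largest on pad_b, and the largest on pad_a beside the yellow stop.

**Last checks:**
- **Centring:** measured from the top camera, the sockets on pads a, c and d sit about 1 mm off their pad centres. The one on pad_b sits about 3 mm off. The limit is 12 mm.
- **Upright and clear:** by eye in the top and side pictures, all four stand upright with the open end up. The gripper was open and clear of everything.
- **Oil can:** it looked unmoved in both pictures, though I did not measure its position again.

**What disagreed or failed:**
- **Fingertip position:** the fingertips were about 37 mm short of the stated TCP. Because of this, my first grasp of the largest socket closed on air just above it, without touching it. I measured the offset from the side and wrist pictures, which agreed, and allowed for it in every later move.
- **Side camera:** it sat about 1 pixel off the top camera's measurements, by the same amount for pads and sockets, so it did not affect the placing.

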